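Load the wash carrier and lock it

TASK

Get the wash carrier ready for the washer: take out any small pots left standing in it and stand them upright on the rubber mat, lay every impression tray flat in a front pocket of its own with its handle sticking out over the carrier's front edge, and lay every spatula flat in a channel of its own, blade in the wide part. When everything is in, and only then, press the clamp lever down until it clicks and stays down by itself. Leave the bottle, the jar and the dispenser gun alone.

Things in the scene. Friction and masses are not known exactly. Their poses are not given: they have to be found in the camera images.
- carrier: Wash carrier, a low steel tray fixed to the worktop, 152 (x) x 220 (y) mm; a bracket on its left side bears the lever. Origin: centre of its underside; x points away from its front edge, y to its left, z up. Floor 4 mm thick; walls 4 mm thick, their tops 12 mm above the worktop. Along the front three equal pockets; behind them two long channels along y, one behind the other.
- pocket_middle (a point): Centre of the middle pocket's floor (carrier frame x = -42, y = 0, z = 4 mm). The other two pockets' centres lie at y = -72 and +72 mm. Each is 60 (x) x 68 (y) mm inside. A tray lying home has its origin at such a centre, its x axis along the carrier's x.
- channel_front (a point): Spatula channel next to the pockets: its floor at mid-length (carrier frame x = 11, y = -23.5, z = 4 mm). 165 mm long inside (y -106 to +59 mm). Its -y part, 84 mm, is 38 mm wide, for the blade; the other 81 mm is narrowed to 22 mm, for the handle. A spatula lying home has its origin here, its x axis along the carrier's -y.
- channel_rear (a point): The same point of the second, equal channel behind it (carrier frame x = 53, y = -23.5, z = 4 mm).
- lever (a joint): The carrier's sprung clamp lever: 0 = raised (at rest, 0.5 rad above level), 0.5 rad = fully down, level. It springs up again if let go before about 0.4 rad; past that a detent draws it down and holds it at 0.5. Needs about 10 N at the paddle.
- lever_paddle (a point): Centre of the top face of the black paddle at the free end of the lever (paddle 46 x 36 mm), the place to press. It is 0.140 m from the hinge line; raised it is about 106 mm above the worktop, held down about 40 mm. As it goes down it swings about 14 mm towards the carrier's -x.
- lever_hinge (a point): Middle of the lever's hinge axis (parallel to the carrier's y), 34 mm above the worktop, at x = +80, y = +165 mm in the carrier's frame; the lever points from here to the carrier's -x.
- mat: Flat dark rubber mat fixed on the worktop, 90 (x) x 110 (y) x 2 mm; origin at the centre of its underside.
- tray1: Steel impression tray: a horseshoe trough 54 (x) x 62 (y) x 18 mm with its open end to +x and a stepped-up handle to -x. Origin: centre of the horseshoe's underside; z up. Weight about 60 g. Absent in some starts.
- tray1_handle (a point): Centre of the tray's handle bar, 45 mm to -x of the origin and 18 mm up: a bar 44 long (x) x 16 wide (y) x 8 mm high, from 14 to 22 mm above the underside. The place to grip, across y.
- tray2: Steel impression tray: a horseshoe trough 54 (x) x 62 (y) x 18 mm with its open end to +x and a stepped-up handle to -x. Origin: centre of the horseshoe's underside; z up. Weight about 60 g. Absent in some starts.
- tray2_handle (a point): Centre of the tray's handle bar, 45 mm to -x of the origin and 18 mm up: a bar 44 long (x) x 16 wide (y) x 8 mm high, from 14 to 22 mm above the underside. The place to grip, across y.
- tray3: Steel impression tray: a horseshoe trough 54 (x) x 62 (y) x 18 mm with its open end to +x and a stepped-up handle to -x. Origin: centre of the horseshoe's underside; z up. Weight about 60 g. Absent in some starts.
- tray3_handle (a point): Centre of the tray's handle bar, 45 mm to -x of the origin and 18 mm up: a bar 44 long (x) x 16 wide (y) x 8 mm high, from 14 to 22 mm above the underside. The place to grip, across y.
- spatula1: Mixing spatula, 150 mm long, lying flat. Origin: underside, middle of its length; x points to the blade's tip, z up. White handle 88 long x 14 wide x 16 mm high from x = -75 to +13 mm; steel blade 30 wide x 5 mm thick from x = +15 to +75 mm. About 50 g; balances, and is best gripped, at x = -20 mm. Absent in some starts.
- spatula1_tip (a point): Tip of the spatula's blade, 75 mm to +x of the origin.
- spatula2: Mixing spatula, 150 mm long, lying flat. Origin: underside, middle of its length; x points to the blade's tip, z up. White handle 88 long x 14 wide x 16 mm high from x = -75 to +13 mm; steel blade 30 wide x 5 mm thick from x = +15 to +75 mm. About 50 g; balances, and is best gripped, at x = -20 mm. Absent in some starts.
- spatula2_tip (a point): Tip of the spatula's blade, 75 mm to +x of the origin.
- pot1: Small lidded steel pot, round, 34 mm in diameter, 32 mm high with its knob (straight side 22 mm high). Origin: centre of its underside. About 60 g. At the start it stands in one of the carrier's pockets; absent in some starts.
- pot2: Small lidded steel pot, round, 34 mm in diameter, 32 mm high with its knob (straight side 22 mm high). Origin: centre of its underside. About 60 g. At the start it stands in one of the carrier's pockets; absent in some starts.
- pot3: Small lidded steel pot, round, 34 mm in diameter, 32 mm high with its knob (straight side 22 mm high). Origin: centre of its underside. About 60 g. At the start it stands in one of the carrier's pockets; absent in some starts.
- amber_bottle: Bystander: amber bottle 52 mm in diameter, 115 mm high, standing behind the work. Origin: centre of its underside.
- cotton_jar: Bystander: glass jar with steel cap, 72 mm in diameter, 85 mm high, behind the work. Origin: centre of its underside.
- dispenser: Bystander: white cartridge dispenser gun lying on its side with a cartridge, about 270 mm long, 36 mm high, behind the work. Origin: under its body.
There are look-alikes about, which are no part of the job. Leave any green look-alike of the pot1 alone. What is shaped like the tray3 but purple is not meant.

How it is judged:
On the way, in this order (a step that is already met when the one before it is completed fails the run):
1. the pots stand on the mat and all trays and spatulas lie home in the carrier, with the lever still up (x of tray1 in the frame of carrier between -0.051 and -0.033 m and z of tray1 in the frame of carrier between 0 and 0.008 m and angle between each of tray1, tray2, tray3, spatula1, spatula2, pot1, pot2, pot3's own z axis and vertical below 0.12 rad and x of each of tray1_handle, tray2_handle, tray3_handle in the frame of carrier below -0.076 m and (y of tray1 in the frame of carrier between -0.081 and -0.063 m or y of tray1 in the frame of carrier between -0.009 and 0.009 m or y of tray1 in the frame of carrier between 0.063 and 0.081 m) and linear speed of each of tray1, tray2, tray3, spatula1, spatula2, pot1, pot2, pot3 below 0.03 m/s and x of tray2 in the frame of carrier between -0.051 and -0.033 m and z of tray2 in the frame of carrier between 0 and 0.008 m and (y of tray2 in the frame of carrier between -0.081 and -0.063 m or y of tray2 in the frame of carrier between -0.009 and 0.009 m or y of tray2 in the frame of carrier between 0.063 and 0.081 m) and x of tray3 in the frame of carrier between -0.051 and -0.033 m and z of tray3 in the frame of carrier between 0 and 0.008 m and (y of tray3 in the frame of carrier between -0.081 and -0.063 m or y of tray3 in the frame of carrier between -0.009 and 0.009 m or y of tray3 in the frame of carrier between 0.063 and 0.081 m) and y of spatula1 in the frame of carrier between -0.0355 and -0.0115 m and z of spatula1 in the frame of carrier between 0 and 0.008 m and y of each of spatula1_tip, spatula2_tip in the frame of carrier below -0.08 m and (x of spatula1 in the frame of carrier between 0.002 and 0.02 m or x of spatula1 in the frame of carrier between 0.044 and 0.062 m) and y of spatula2 in the frame of carrier between -0.0355 and -0.0115 m and z of spatula2 in the frame of carrier between 0 and 0.008 m and (x of spatula2 in the frame of carrier between 0.002 and 0.02 m or x of spatula2 in the frame of carrier between 0.044 and 0.062 m) and x of pot1 in the frame of mat between -0.043 and 0.043 m and y of pot1 in the frame of mat between -0.053 and 0.053 m and z of each of pot1, pot2, pot3 in the frame of mat below 0.008 m and x of pot2 in the frame of mat between -0.043 and 0.043 m and y of pot2 in the frame of mat between -0.053 and 0.053 m and x of pot3 in the frame of mat between -0.043 and 0.043 m and y of pot3 in the frame of mat between -0.053 and 0.053 m), for 0.2 s.
2. the clamp lever is pressed down into its detent (value of joint lever above 0.46 rad), for 0.3 s.
At the end, for the whole second after the job is handed in: Trays flat in pockets, handles out over the front edge (within 9 mm), spatulas flat in channels, blade in the wide end (9 mm across, 12 mm along), undersides within 4 mm of the floor, tilt under 0.12 rad; pots upright with centres on the mat; lever held down above 0.46 rad; all at rest (all of step 1 and value of joint lever above 0.46 rad and velocity of joint lever below 0.05 rad/s); the robot touches nothing.
It fails at once if the amber bottle is moved more than 30 mm (distance of amber_bottle from where it was at the start of the episode above 0.03 m).
It fails at once if the cotton jar is moved more than 30 mm (distance of cotton_jar from where it was at the start of the episode above 0.03 m).
It fails at once if the dispenser is moved more than 30 mm (distance of dispenser from where it was at the start of the episode above 0.03 m).
Of tray1, tray2, tray3, spatula1, spatula2 only 4 to 5 are there at a start; the rules pass over those that are not, and their reading is None.
Of pot1, pot2, pot3 only 1 to 2 are there at a start; the rules pass over those that are not, and their reading is None.
At some moment in a run one of tray1, tray2, tray3, spatula1, spatula2 may be knocked a few centimetres aside while the robot is not near it.
Once in a run the grip may slacken for a moment while it holds something.
It also fails if it takes over 210 s, if anything falls off the work surface, if the arm or the gripper's body presses on something with over 40 N, if the wrist force passes 120 N, or if a joint passes its speed limit or range.

ROBOT

A 6-joint arm with a two-finger parallel gripper is mounted at the origin on the work surface. World frame = base frame: x ahead of the robot, y to its left, z up, the work surface at z = 0. Lengths are in m, angles in rad, forces in N, time in s.
With the tool pointing down it reaches from about 0.325 to 1 m from the base axis. Payload 5.1 kg.
Tool frame: the origin (TCP) lies midway between the tips of the shut fingers; the grasp point (between the pads) lies 19 mm behind it; z points along the fingers, y is the line along which they close (so a half turn about z gives the same grasp; the last joint's range is limited). The gripper opens to 85 mm and grips with 20 to 120 N. Pads are 22 mm wide; open, the fingers measure 114 mm over their backs; the gripper's body (76 mm by 85 mm) begins 54 mm behind the grasp point. The pads swing forward as they close: fully open they stand 13 mm farther back than shut.
Start: joints at [-1.206, 0.124, 1.65, -0, 1.367, -0.083], TCP at [0.281, -0.586, 0.231] pointing down, gripper open.
Joint ranges: [-2.61, 2.61], [-1.02, 2.33], [0.03, 2.71], [-1.35, 4.49], [0.32, 2.68], [-2.91, 2.91]. Speed limits (rad/s): [2.57, 2.57, 3.14, 3.14, 3.14, 3.14].

INTERFACE

Orientations are given as a unit quaternion [w, x, y, z].
In Python, from workcell import get_obs, viewer, env gives the robot as it stands.
- The arm moves only by the shell command python3 -m handwheel 'ROWS' [FORCE]. ROWS is JSON, a list that holds one entry, the list of rows, each a list of 7 numbers: the shift along the world's x, y, z each as a share of 200 mm, from -1 to 1, then the turn, a rotation vector about the world's x, y, z each as a share of pi/2 rad, from -1 to 1, then the opening, from -1 (shut) to 1 (fully open). In form: [[[tx, ty, tz, ax, ay, az, claw], ...]]. A call has exactly 10 rows; each row is the pose to reach, as a shift and turn from the pose commanded when the call began; what a row does not reach only later rows make up. A row lasts 1/8 s, in which the tool goes at most 62.5 mm and 10.7 degrees, less where a joint would pass 70% of its speed; a pose out of reach is approached as far as the arm can. A call with a number of a shift or a turn outside -1 to 1 is refused whole. A call with a gripper value outside its range is refused whole. The fingers move at their own pace and stop on an object; FORCE is the grip in N (left out, the last holds). Time passes only in rows, so rows that repeat a pose let the fingers close, or fill a call up. It gives the time, the measured TCP pose, the force, the opening and the grip force at its end, in the units of the state.
- get_obs(): the state, without advancing time (a new reading comes with each control period).
- viewer.capture(name): name is "side" or "top" or "wrist"; returns the picture (480x640x3 uint8, red, green, blue); there is no depth.
- viewer.camera_model(name): a dict with "fov_y" (degrees; the focal length in pixels is half the picture's height over the tangent of half this angle, whatever the lens; pixels are square), "cx", "cy" (the principal point, pixels), "rvec" (rotation vector, rad) and "tvec" (3), from world to camera coordinates, as OpenCV has them. Camera axes: x right, y down, z forward; pixel columns grow to the right and rows downward; lengths in m; the calibration is good to about 2 mm. The wrist camera is an equidistant fisheye: a pixel r from the principal point sees the ray r / f radians off the axis. A picture is of the moment at which its call begins: read the wrist's pose just before it. camera_model takes no time and is no camera call; for the wrist camera it gives the pose at the moment of the call.
- env.sign_off(): hands the job in; it is judged then, once.
The state is a dict: "time": time; "joints": joint angles; "dq": joint speeds; "joint_efforts": joint torques, N m; "tool_pos": TCP position; "tool_rot": TCP orientation; "force": force on the tool from outside, world axes, zero at the start; "moment": the same for the moment, N m; "finger_gap": opening from 0.0 (shut) to 1.0 (fully open); "finger_force": force on a finger pad.
Only numpy, scipy, OpenCV 4.12 (cv2) and the standard library are available. Lean on these libraries where they do the work, as an engineer would, in place of code of your own. Each camera call takes 0.05 s, during which the arm holds its last target. There are 200 camera calls.

## Working session

There is one attempt and no reset: what is moved stays moved. The work goes in short steps, Python scripts to look and compute and a shell command to move; the robot and the scene stay as the last step left them, time stands still between calls to the robot, and variables do not carry over. Pictures are saved under pics/ and viewed, at most 14 in all, crops included, and the job is handed in when it is done.

```bash
mkdir -p pics; ls; cat > h.py <<'E'
import numpy as np, cv2
from workcell import get_obs, viewer, env
def ray(m,u,v,fish=False):
    f=240/np.tan(np.radians(m['fov_y'])/2)
    R=cv2.Rodrigues(np.array(m['rvec'],float))[0]; t=np.array(m['tvec'],float)
    x=np.array([u-m['cx'],v-m['cy']])
    if fish:
        r=np.hypot(*x); th=r/f; d=np.r_[x/max(r,1e-9)*np.sin(th),np.cos(th)]
    else: d=np.r_[x/f,1]
    return -R.T@t, R.T@d
def plane(m,u,v,z,fish=False):
    c,d=ray(m,u,v,fish); return c+d*(z-c[2])/d[2]
def proj(m,p):
    f=240/np.tan(np.radians(m['fov_y'])/2)
    R=cv2.Rodrigues(np.array(m['rvec'],float))[0]; q=R@np.array(p)+np.array(m['tvec'])
    return q[:2]/q[2]*f+[m['cx'],m['cy']]
def save(n,im): cv2.imwrite('pics/'+n+'.png',im[:,:,::-1])
E
python3 - <<'E'
from h import *
for n in ['top','side']:
    im=viewer.capture(n); save(n+'0',im); np.save(n+'0.npy',im); m=viewer.camera_model(n); print(n,m)
    print(plane(m,320,240,0))
print(get_obs())
E
```

```text
pics
top {'fov_y': 48.522430939077786, 'cx': 323.00939914321305, 'cy': 239.0045907011405, 'rvec': array([ 2.15660769, -2.19181268,  0.13630945]), 'tvec': array([-0.03644862,  0.57515986,  1.13162963])}
[ 0.57573569 -0.03954999  0.        ]
side {'fov_y': 56.016692956652065, 'cx': 318.23962148332896, 'cy': 243.86429188473159, 'rvec': array([ 0.64359149, -2.75589279,  1.00804645]), 'tvec': array([0.4822285 , 0.29959746, 0.75015869])}
[ 0.60294709 -0.14605364  0.        ]
{'time': 0.1, 'joints': array([-1.20559322e+00,  1.24444204e-01,  1.65151404e+00, -1.57542568e-05,
        1.36753003e+00, -8.26287453e-02]), 'dq': array([ 0.00073596, -0.00318263, -0.0032678 ,  0.00083775, -0.00035314,
       -0.00109501]), 'joint_efforts': array([ 6.16675497e-04, -4.24932182e+01, -3.66654718e+01, -1.30408662e-04,
        3.96987452e-03, -5.61431392e-06]), 'tool_pos': array([ 0.28121412, -0.58540973,  0.23018699]), 'tool_rot': array([-9.37277516e-04,  9.75034606e-01,  2.22050939e-01, -1.41104632e-04]), 'force': array([-0.39510185,  0.63609093,  0.65017989]), 'moment': array([ 0.00547588, -0.03536644,  0.00600815]), 'finger_force': 0.0, 'finger_gap': 0.9979852796511989}
```

View pics/top0.png

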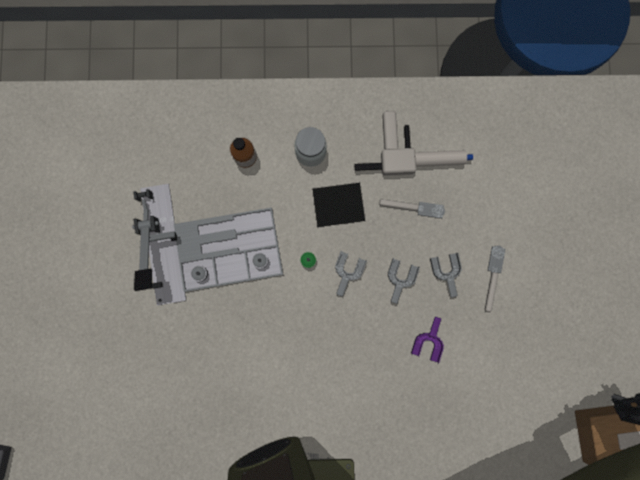

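View pics/side0.png

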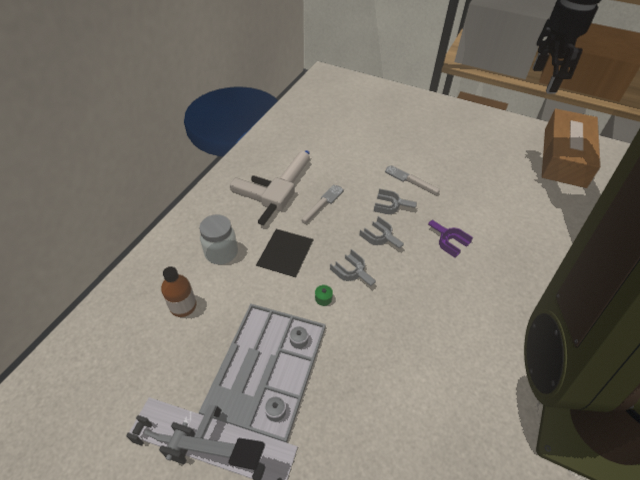

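Candidates in the top view: the pots are steel at (200,274) and (261,262), and the green one at (308,260) is a look-alike. The trays are grey at (350,268), (403,275) and (446,270), and the purple one at (430,345) is a look-alike. The spatulas are at (413,208) and (495,275), the mat at (339,204), and the lever is up. Next come close crops with measurement.

```bash
python3 - <<'E'
from h import *
im=np.load('top0.npy'); m=viewer.camera_model('top')
save('cropA',cv2.resize(im[178:312,126:326],None,fx=4,fy=4,interpolation=cv2.INTER_CUBIC))
save('cropB',cv2.resize(im[190:312,320:512],None,fx=4,fy=4,interpolation=cv2.INTER_CUBIC))
# difference to local background
bg=cv2.medianBlur(im,61); d=cv2.absdiff(im,bg).sum(2)
g=im.astype(int)
for nm,mask,z in [('objs',(np.abs(cv2.GaussianBlur(im,(3,3),0).astype(int)-np.median(im[230:310,330:510],(0,1))).sum(2)>50),0.012),('mat',(g.sum(2)<110),0.002)]:
    mk=cv2.morphologyEx(mask.astype(np.uint8),cv2.MORPH_CLOSE,np.ones((3,3)))
    n,l,s,c=cv2.connectedComponentsWithStats(mk)
    for i in range(1,n):
        if 60<s[i,4]<4000 and 130<c[i,0]<520 and 170<c[i,1]<370:
            cn=cv2.findContours((l==i).astype(np.uint8),0,2)[0][0]; r=cv2.minAreaRect(cn)
            print(nm,s[i],c[i].round(1),np.round(r[0]+r[1]+(r[2],),1),plane(m,*r[0],z).round(4))
print(np.median(im[230:310,330:510],(0,1)))
E
```

```text
objs [ 312  182   54   46 2057] [338.3 204.4] [338.3 204.4  41.1  50.4  82.6] [ 0.6539 -0.0817  0.012 ]
objs [379 202  66  17 392] [417.1 209.5] [411.4 207.4  65.8  14.1   8.7] [ 0.6448 -0.2455  0.012 ]
objs [484 246  20  67 405] [492.6 271.9] [491.8 279.6  14.2  66.2  10.3] [ 0.4805 -0.4184  0.012 ]
objs [300 252  18  20 267] [308.3 261. ] [308.5 261.   19.1  16.3  45. ] [ 0.5282 -0.0132  0.012 ]
objs [335 252  32  46 658] [348.1 273.4] [347.  276.7  30.   43.6  18.4] [ 0.4923 -0.0975  0.012 ]
objs [429 252  33  48 754] [447.3 273. ] [448.  276.8  45.   30.5  77.5] [ 0.4882 -0.3212  0.012 ]
objs [387 258  33  49 716] [400.6 279.7] [398.7 283.4  30.   45.2  18.4] [ 0.4755 -0.2114  0.012 ]
objs [410 316  34  48 762] [429.5 341.4] [430.9 337.5  31.6  44.6  18.4] [ 0.3567 -0.278   0.012 ]
mat [ 313  183   51   43 1725] [338.3 204.4] [338.3 204.4  37.2  46.5  82.2] [ 0.6557 -0.0822  0.002 ]
mat [135 269  27  21 337] [144.  279.8] [146.9 278.6  18.9  26.6  81.5] [0.4957 0.3443 0.002 ]
[142. 138. 130.]
```

View pics/cropA.png

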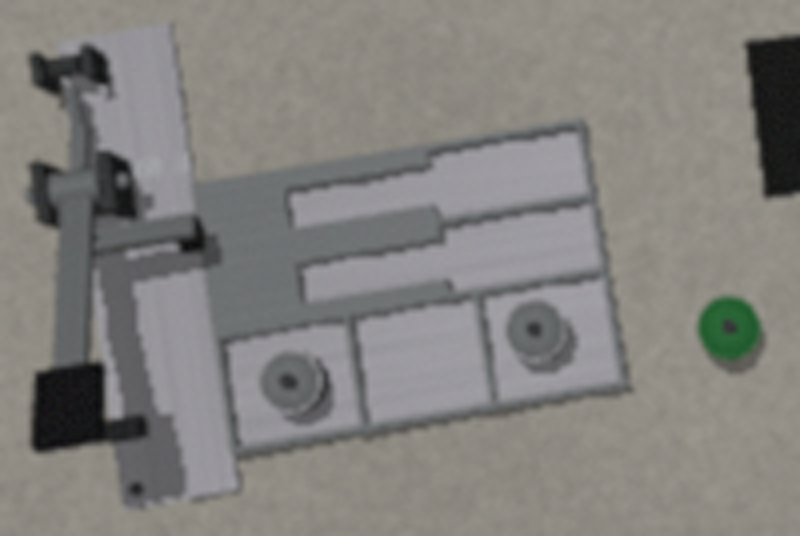

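View pics/cropB.png

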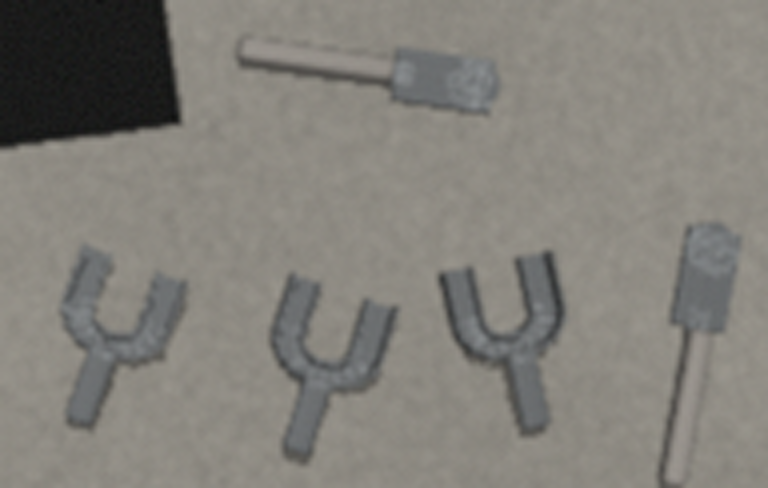

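The crops show the carrier with two steel pots in the end pockets (cropA 288,381 and 535,330), and the green look-alike outside it (728,328). They also show three grey trays with handles toward the robot and two spatulas. I'll fit the carrier frame and the poses from these landmarks.

```bash
cat >> h.py <<'E'
def fit2(P,Q): # P local, Q world -> yaw, t
    P=np.array(P);Q=np.array(Q);p=P-P.mean(0);q=Q-Q.mean(0)
    th=np.arctan2((p[:,0]*q[:,1]-p[:,1]*q[:,0]).sum(),(p*q).sum())
    R=np.array([[np.cos(th),-np.sin(th)],[np.sin(th),np.cos(th)]]);t=Q.mean(0)-R@P.mean(0)
    return th,t,(Q-(P@R.T+t))
E
python3 - <<'E'
from h import *
m=viewer.camera_model('top')
A=lambda p:((p[0]+.5)/4-.5+126,(p[1]+.5)/4-.5+178)
B=lambda p:((p[0]+.5)/4-.5+320,(p[1]+.5)/4-.5+190)
px=[(585,122),(630,390),(238,458),(600,203),(605,275),(482,295),(352,320),(222,340)]
loc=np.array([(76,-110),(-76,-110),(-76,110),(32,-108),(-10,-108),(-10,-36),(-10,36),(-10,108)])/1000
W=[plane(m,*A(p),.012)[:2] for p in px]
th,t,r=fit2(loc,W); print('carrier',np.degrees(th),t,(r*1000).round(1).tolist())
R=np.array([[np.cos(th),-np.sin(th)],[np.sin(th),np.cos(th)]])
for n,p in [('pL',(288,381)),('pR',(535,330))]:
    w=plane(m,*A(p),.036)[:2]; print(n,w.round(4),'carrier',(R.T@(w-t)*1000).round(1))
for n,p in [('padL',(-.042,.072)),('padM',(-.042,0)),('padR',(-.042,-.072)),('chF',(.011,-.0235)),('chR',(.053,-.0235)),('paddleup',(.08-.123,.165)),('paddledn',(.08-.14,.165))]:
    print(n,(R@p+t).round(4))
for n,a,b,h in [('A',(97,250),(172,280),(80,425)),('B',(305,277),(381,304),(297,458)),('C',(457,270),(535,255),(537,430))]:
    a=plane(m,*B(a),.018)[:2];b=plane(m,*B(b),.018)[:2];h=plane(m,*B(h),.022)[:2];c=(a+b)/2;d=c-h
    u=d/np.hypot(*d); print('tray',n,'len',np.hypot(*d).round(4),'tips',np.hypot(*(a-b)).round(4),'yaw',np.degrees(np.arctan2(d[1],d[0])).round(1),'orig',(h+u*.067).round(4),'handle',(h+u*.022).round(4))
for n,h,t2 in [('1',(240,50),(495,83)),('2',(672,486),(714,222))]:
    h=plane(m,*B(h),.012)[:2];q=plane(m,*B(t2),.004)[:2];d=q-h;u=d/np.hypot(*d)
    print('spat',n,'len',np.hypot(*d).round(4),'yaw',np.degrees(np.arctan2(d[1],d[0])).round(1),'grip',(h+u*.055).round(4))
im=viewer.capture('wrist');save('w0',im)
E
```

```text
carrier 8.873880050488573 [0.555338   0.16221195] [[0.2, 1.5], [0.7, 1.3], [1.1, -1.7], [-1.7, -1.7], [-0.4, 2.3], [0.7, -0.9], [-0.9, -0.5], [0.3, -0.4]]
pL [0.5048 0.2254] carrier [-40.2  70.2]
pR [0.5302 0.0927] carrier [-35.6 -64.8]
padL [0.5027 0.2269]
padM [0.5138 0.1557]
padR [0.5249 0.0846]
chF [0.5698 0.1407]
chR [0.6113 0.1472]
paddleup [0.4874 0.3186]
paddledn [0.4706 0.316 ]
tray A len 0.0928 tips 0.0444 yaw -20.2 orig [ 0.5133 -0.1031] handle [ 0.4711 -0.0876]
tray B len 0.0956 tips 0.0443 yaw -17.6 orig [ 0.4944 -0.2181] handle [ 0.4515 -0.2045]
tray C len 0.094 tips 0.0443 yaw 10.8 orig [ 0.5092 -0.3171] handle [ 0.465  -0.3255]
spat 1 len 0.146 yaw -97.7 grip [ 0.6504 -0.2289]
spat 2 len 0.15 yaw -13.0 grip [ 0.4651 -0.4179]
```

```bash
python3 -m handwheel '[[[0.2,0.3,0,0,0,-0.1,1],[0.4,0.6,0,0,0,-0.187,1],[0.6,0.9,0,0,0,-0.187,1],[0.6,1,0,0,0,-0.187,1],[0.6,1,0,0,0,-0.187,1],[0.6,1,0,0,0,-0.187,1],[0.6,1,0,0,0,-0.187,1],[0.6,1,0,0,0,-0.187,1],[0.6,1,0,0,0,-0.187,1],[0.6,1,0,0,0,-0.187,1]]]' 40
python3 -m handwheel '[[[0.2,0.3,0,0,0,0,1],[0.4,0.6,0,0,0,0,1],[0.6,0.9,0,0,0,0,1],[0.64,1,0,0,0,0,1],[0.64,1,0,0,0,0,1],[0.64,1,0,0,0,0,1],[0.64,1,0,0,0,0,1],[0.64,1,0,0,0,0,1],[0.64,1,0,0,0,0,1],[0.64,1,0,0,0,0,1]]]'
python3 -m handwheel '[[[0,0.3,0,0,0,0,1],[0,0.6,0,0,0,0,1],[0,0.9,0,0,0,0,1],[0,1,0,0,0,0,1],[0,1,0,0,0,0,1],[0,1,0,0,0,0,1],[0,1,0,0,0,0,1],[0,1,0,0,0,0,1],[0,1,0,0,0,0,1],[0,1,0,0,0,0,1]]]'
python3 - <<'E'
from h import *
m=viewer.camera_model('wrist');im=viewer.capture('wrist');save('w1',im);np.save('w1.npy',im);o=get_obs();print(o['tool_pos'],o['tool_rot']);
import json;json.dump({k:np.array(v).tolist() for k,v in m.items()},open('w1.json','w'));print(m)
E
```

```text
time: 1.4
tool_pos: [0.4012, -0.3862, 0.2312]
tool_rot: [-0.0, 0.997, 0.077, -0.0]
force: [-0.1, -0.3, 0.4]
finger_gap: 1.002
finger_force: 0.0
time: 2.65
tool_pos: [0.5292, -0.1863, 0.2313]
tool_rot: [-0.0, 0.997, 0.077, -0.0]
force: [-0.1, -1.0, -0.2]
finger_gap: 1.001
finger_force: 0.0
time: 3.9
tool_pos: [0.5294, 0.0138, 0.2313]
tool_rot: [0.0, 0.997, 0.077, -0.0]
force: [-0.9, -1.0, -0.7]
finger_gap: 1.001
finger_force: 0.0
[0.52941829 0.01393167 0.23131406] [-7.25184096e-06  9.97045600e-01  7.68119158e-02 -1.03854383e-05]
{'fov_y': 65.70646984690485, 'cx': 318.16372342285723, 'cy': 238.14416434618164, 'rvec': array([-2.18848112,  1.8771165 ,  0.30381411]), 'tvec': array([-0.06688768,  0.45700797,  0.545464  ])}
```

View pics/w1.png

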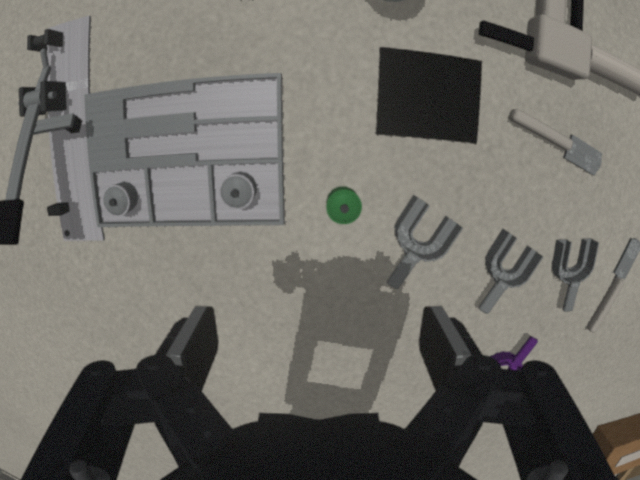

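The wrist view shows the carrier with pots at (237,188) and (119,200), the mat centred near (429,95), the green look-alike at (344,205) and trays at (425,240), (510,270) and (573,265). I'll refine from here.

```bash
python3 - <<'E'
from h import *
import json
m=json.load(open('w1.json')); P=lambda p,z:plane(m,*p,z,True)[:2]
px=[(281,75),(284,223),(282,119),(282,161),(213,222),(212,165),(151,224),(150,168),(102,224)]
loc=np.array([(76,-110),(-76,-110),(32,-108),(-10,-108),(-74,-36),(-10,-36),(-74,36),(-10,36),(-74,108)])/1000
th,t,r=fit2(loc,[P(p,.012) for p in px]);print(np.degrees(th),t,(r*1000).round(1).tolist())
for p in [(237,188),(119,200)]: print('pot',P(p,.036).round(4))
c=np.array([P(p,.002) for p in [(379,48),(481,61),(476,142),(377,133)]]);print('mat',c.round(4).tolist(),c.mean(0))
print('cam',ray(m,320,240,True)[0])
for n,a,b,h in [('A',(418,200),(455,224),(396,284)),('B',(506,236),(537,259),(486,307)),('C',(562,242),(590,242),(569,306))]:
    a,b,h=P(a,.018),P(b,.018),P(h,.022);d=(a+b)/2-h;u=d/np.hypot(*d)
    print('tray',n,'len',np.hypot(*d).round(4),np.hypot(*(a-b)).round(4),'yaw',np.degrees(np.arctan2(d[1],d[0])).round(1),'handle',(h+u*.022).round(4))
E
```

```text
8.670659997420199 [0.5566735  0.16285355] [[-2.0, 2.1], [2.6, 1.9], [-0.8, -0.5], [-0.0, 0.1], [1.9, 2.4], [-2.1, -1.2], [0.3, 2.5], [-1.8, -3.6], [2.0, -3.7]]
pot [0.5352 0.0916]
pot [0.5075 0.2174]
mat [[0.6906, -0.0219], [0.7041, -0.1304], [0.6173, -0.1406], [0.6047, -0.0338]] [ 0.65417212 -0.08165781]
cam [0.60867977 0.02587461 0.37376553]
tray A len 0.087 0.0494 yaw -17.7 handle [ 0.4762 -0.0879]
tray B len 0.0801 0.0566 yaw -18.3 handle [ 0.4606 -0.2042]
tray C len 0.0868 0.0481 yaw 15.8 handle [ 0.4725 -0.3203]
```

```bash
python3 -m handwheel '[[[0.01,0.2,-0.1,0,0,0,1],[0.015,0.39,-0.2,0,0,0,1],[0.015,0.39,-0.4,0,0,0,1],[0.015,0.39,-0.6,0,0,0,1],[0.015,0.39,-0.8,0,0,0,1],[0.015,0.39,-0.9,0,0,0,1],[0.015,0.39,-0.9,0,0,0,1],[0.015,0.39,-0.9,0,0,0,1],[0.015,0.39,-0.9,0,0,0,1],[0.015,0.39,-0.9,0,0,0,1]]]'
python3 -m handwheel '[[[0,0,-0.08,0,0,0,1],[0,0,-0.16,0,0,0,1],[0,0,-0.19,0,0,0,1],[0,0,-0.19,0,0,0,-1],[0,0,-0.19,0,0,0,-1],[0,0,-0.19,0,0,0,-1],[0,0,-0.19,0,0,0,-1],[0,0,-0.19,0,0,0,-1],[0,0,-0.19,0,0,0,-1],[0,0,-0.19,0,0,0,-1]]]' 40
```

```text
time: 5.2
tool_pos: [0.5332, 0.0921, 0.0525]
tool_rot: [0.0, 0.997, 0.077, 0.001]
force: [0.5, 0.9, -0.1]
finger_gap: 1.001
finger_force: 0.0
time: 6.45
tool_pos: [0.5333, 0.0921, 0.0142]
tool_rot: [-0.0, 0.997, 0.077, 0.001]
force: [0.0, 0.2, 5.7]
finger_gap: 0.378
finger_force: 40.0
```

```bash
python3 -m handwheel '[[[0,0,0.1,0,0,0,-1],[0,0,0.25,0,0,0,-1],[0.05,-0.06,0.45,0,0,0,-1],[0.2,-0.22,0.5,0,0,0,-1],[0.35,-0.4,0.5,0,0,0,-1],[0.5,-0.6,0.5,0,0,0,-1],[0.65,-0.8,0.5,0,0,0,-1],[0.695,-0.86,0.5,0,0,0,-1],[0.695,-0.86,0.5,0,0,0,-1],[0.695,-0.86,0.5,0,0,0,-1]]]'
python3 -m handwheel '[[[0,0,-0.15,0,0,0,-1],[0,0,-0.3,0,0,0,-1],[0,0,-0.4,0,0,0,-1],[0,0,-0.46,0,0,0,-1],[0,0,-0.5,0,0,0,-1],[0,0,-0.505,0,0,0,-1],[0,0,-0.505,0,0,0,-1],[0,0,-0.505,0,0,0,0.5],[0,0,-0.505,0,0,0,0.5],[0,0,-0.505,0,0,0,0.5]]]'
python3 -m handwheel '[[[0,0,0.1,0,0,0,0.5],[0,0,0.3,0,0,0,0.5],[-0.1,0.1,0.5,0,0,0,1],[-0.3,0.3,0.5,0,0,0,1],[-0.5,0.6,0.5,0,0,0,1],[-0.6,0.9,0.5,0,0,0,1],[-0.7,1,0.5,0,0,0,1],[-0.7,1,0.5,0,0,0,1],[-0.7,1,0.5,0,0,0,1],[-0.7,1,0.5,0,0,0,1]]]'
python3 - <<'E'
from h import *
for n in ('top','wrist'):
    m=viewer.camera_model(n);im=viewer.capture(n);save(n+'2',im);np.save(n+'2.npy',im)
    import json;json.dump({k:np.array(v).tolist() for k,v in m.items()},open(n+'2.json','w'))
t=np.load('top2.npy')[165:315,130:340]
w=np.load('wrist2.npy')
save('v2',cv2.resize(np.hstack([cv2.resize(t,(672,480),interpolation=cv2.INTER_CUBIC),w]),(800,293)))
E
```

```text
time: 7.7
tool_pos: [0.6703, -0.0787, 0.1126]
tool_rot: [-0.0, 0.997, 0.077, -0.001]
force: [-0.1, -0.5, -0.6]
finger_gap: 0.37
finger_force: 41.6
time: 8.95
tool_pos: [0.6716, -0.08, 0.0127]
tool_rot: [0.0, 0.997, 0.077, 0.0]
force: [0.5, 0.0, -0.1]
finger_gap: 0.752
finger_force: 0.0
time: 10.2
tool_pos: [0.5323, 0.1192, 0.113]
tool_rot: [0.0, 0.997, 0.076, 0.001]
force: [0.2, -0.0, -1.0]
finger_gap: 0.999
finger_force: 0.0
```

View pics/v2.png

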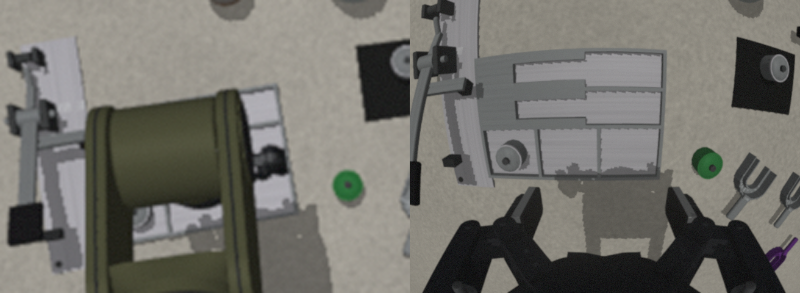

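The pot stands on the mat. The other pot's knob is at wrist pixel (≈169,257).

```bash
python3 - <<'E'
from h import *
import json
m=json.load(open('wrist2.json')); w=np.load('wrist2.npy')
print(plane(m,169,257,.036,True), ray(m,320,240,True)[0])
g=cv2.cvtColor(w[225:290,135:205],7); g=g.copy()
c=cv2.HoughCircles(cv2.resize(g,None,fx=3,fy=3),cv2.HOUGH_GRADIENT,1,60,param1=80,param2=20,minRadius=40,maxRadius=110)
print(c if c is None else [(x/3+135,y/3+225,r/3) for x,y,r in c[0]])
px=(np.array([(666,51),(658,178),(664,89)])/.6098-[672,0])
print([plane(m,*p,.012,True)[:2].round(4) for p in px])
E
```

```text
[0.51136259 0.21698096 0.036     ] [0.61137579 0.13114277 0.25522963]
[(np.float32(163.5), np.float32(261.5), np.float32(19.199999))]
[array([0.6471, 0.0692]), array([0.5001, 0.0473]), array([0.6054, 0.064 ])]
```

```bash
python3 -m handwheel '[[[-0.06,0.25,0,0,0,0,1],[-0.12,0.515,0,0,0,0,1],[-0.12,0.515,-0.2,0,0,0,1],[-0.12,0.515,-0.4,0,0,0,1],[-0.12,0.515,-0.495,0,0,0,1],[-0.12,0.515,-0.495,0,0,0,-1],[-0.12,0.515,-0.495,0,0,0,-1],[-0.12,0.515,-0.495,0,0,0,-1],[-0.12,0.515,-0.495,0,0,0,-1],[-0.12,0.515,-0.495,0,0,0,-1]]]' 40
python3 -m handwheel '[[[0,0,0.1,0,0,0,-1],[0,0,0.25,0,0,0,-1],[0.05,-0.06,0.45,0,0,0,-1],[0.15,-0.25,0.5,0,0,0,-1],[0.25,-0.5,0.5,0,0,0,-1],[0.35,-0.75,0.5,0,0,0,-1],[0.4,-1,0.5,0,0,0,-1],[0.4,-1,0.5,0,0,0,-1],[0.4,-1,0.5,0,0,0,-1],[0.4,-1,0.5,0,0,0,-1]]]'
```

```text
time: 11.55
tool_pos: [0.5092, 0.2235, 0.0156]
tool_rot: [-0.0, 0.997, 0.077, 0.002]
force: [0.2, -1.8, 5.5]
finger_gap: 0.369
finger_force: 39.9
time: 12.8
tool_pos: [0.587, 0.0243, 0.1135]
tool_rot: [-0.0, 0.997, 0.078, -0.0]
force: [-0.2, 0.6, -0.5]
finger_gap: 0.378
finger_force: 39.8
```

```bash
python3 -m handwheel '[[[0.1,-0.25,0,0,0,0,-1],[0.205,-0.52,0,0,0,0,-1],[0.205,-0.52,-0.15,0,0,0,-1],[0.205,-0.52,-0.3,0,0,0,-1],[0.205,-0.52,-0.43,0,0,0,-1],[0.205,-0.52,-0.48,0,0,0,-1],[0.205,-0.52,-0.497,0,0,0,-1],[0.205,-0.52,-0.497,0,0,0,-1],[0.205,-0.52,-0.497,0,0,0,0.5],[0.205,-0.52,-0.497,0,0,0,0.5]]]'
python3 -m handwheel '[[[0,0,0,0,0,0,0.5],[0,0,0.1,0,0,0,0.5],[0,0,0.3,0,0,0,0.5],[-0.2,-0.1,0.5,0,0,-0.1,1],[-0.5,-0.2,0.8,0,0,-0.2,1],[-0.8,-0.2,0.9,0,0,-0.3,1],[-0.9,-0.2,0.9,0,0,-0.3,1],[-0.9,-0.2,0.9,0,0,-0.3,1],[-0.9,-0.2,0.9,0,0,-0.3,1],[-0.9,-0.2,0.9,0,0,-0.3,1]]]'
python3 - <<'E'
from h import *
import json
m=viewer.camera_model('wrist');im=viewer.capture('wrist');save('w3',im);np.save('w3.npy',im)
json.dump({k:np.array(v).tolist() for k,v in m.items()},open('w3.json','w'))
E
```

```text
time: 14.05
tool_pos: [0.6292, -0.0811, 0.0151]
tool_rot: [0.0, 0.997, 0.077, 0.001]
force: [0.4, 0.1, 0.1]
finger_gap: 0.748
finger_force: 0.0
time: 15.3
tool_pos: [0.449, -0.1209, 0.1939]
tool_rot: [-0.0, 0.987, -0.158, -0.0]
force: [-0.7, 0.6, 0.2]
finger_gap: 0.998
finger_force: 0.0
```

View pics/w3.png

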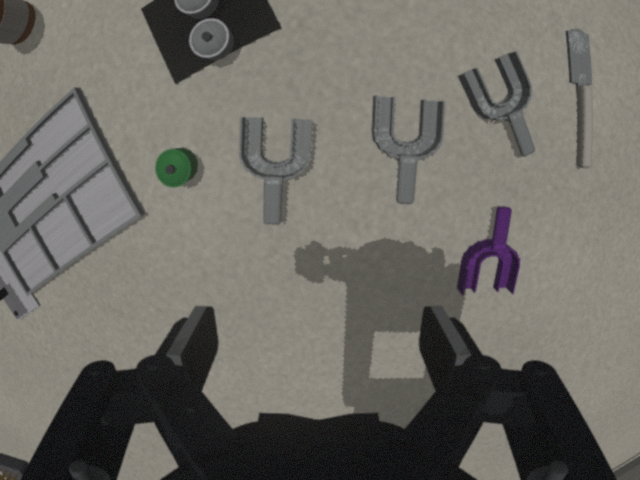

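Both pots stand on the mat. Tray A is at (275,165) with its handle end at (272,222), and tray B's handle end is at (405,202).

```bash
cat > tr.py <<'E'
from h import *
import json
def tray(m,a,b,h,n='',z0=0):
    P=lambda p,z:plane(m,*p,z+z0,True)[:2]
    a,b,h=P(a,.018),P(b,.018),P(h,.022);d=(a+b)/2-h;u=d/np.hypot(*d)
    print('tray',n,'len',np.hypot(*d).round(4),np.hypot(*(a-b)).round(4),'yaw',np.degrees(np.arctan2(d[1],d[0])).round(1),'handle',(h+u*.022).round(4),'orig',(h+u*.067).round(4))
E
python3 - <<'E'
from tr import *
m=json.load(open('w3.json'))
tray(m,(253,118),(303,121),(272,222),'A')
tray(m,(383,97),(432,101),(405,202),'B')
tray(m,(470,75),(513,57),(527,154),'C')
E
```

```text
tray A len 0.0897 0.0428 yaw -22.5 handle [ 0.4734 -0.088 ] orig [ 0.5149 -0.1052]
tray B len 0.0904 0.0435 yaw -18.2 handle [ 0.4549 -0.2037] orig [ 0.4977 -0.2178]
tray C len 0.0882 0.0502 yaw 8.6 handle [ 0.4657 -0.3224] orig [ 0.5102 -0.3157]
```

```bash
python3 -m handwheel '[[[0.05,0.08,-0.1,0,0,-0.025,1],[0.115,0.165,-0.3,0,0,-0.025,1],[0.115,0.165,-0.5,0,0,-0.025,1],[0.115,0.165,-0.75,0,0,-0.025,1],[0.115,0.165,-0.9,0,0,-0.025,1],[0.115,0.165,-0.95,0,0,-0.025,1],[0.115,0.165,-0.95,0,0,-0.025,-1],[0.115,0.165,-0.95,0,0,-0.025,-1],[0.115,0.165,-0.95,0,0,-0.025,-1],[0.115,0.165,-0.95,0,0,-0.025,-1]]]' 60
python3 -m handwheel '[[[0,0,0,0,0,0,-1],[0,0,0.1,0,0,0.02,-1],[0,0,0.25,0,0,0.1,-1],[0,0,0.4,0,0,0.2,-1],[0,0.2,0.4,0,0,0.3,-1],[0,0.4,0.4,0,0,0.33,-1],[0,0.6,0.4,0,0,0.33,-1],[0,0.8,0.4,0,0,0.33,-1],[0,1,0.4,0,0,0.33,-1],[0,1,0.4,0,0,0.33,-1]]]'
python3 - <<'E'
from h import *
import json
m=viewer.camera_model('wrist');im=viewer.capture('wrist');save('w4',im);np.save('w4.npy',im)
json.dump({k:np.array(v).tolist() for k,v in m.items()},open('w4.json','w'));print(get_obs()['tool_pos'],get_obs()['tool_rot'])
E
```

```text
time: 16.6
tool_pos: [0.4722, -0.0881, 0.005]
tool_rot: [0.0, 0.984, -0.177, 0.001]
force: [-1.1, -0.1, 6.7]
finger_gap: 0.172
finger_force: 59.3
time: 17.85
tool_pos: [0.4709, 0.114, 0.0836]
tool_rot: [-0.0, 0.997, 0.083, -0.0]
force: [0.6, 0.0, -1.0]
finger_gap: 0.166
finger_force: 58.7
[0.47092622 0.11287758 0.08358701] [ 1.46326602e-04  9.96624719e-01  8.20916780e-02 -3.23092053e-04]
```

View pics/w4.png

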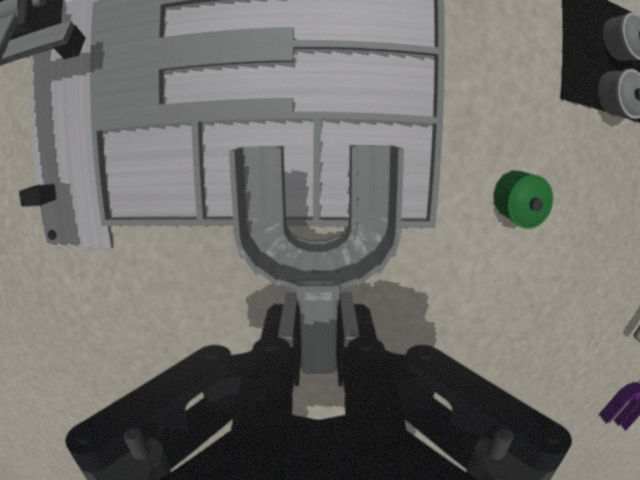

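The tray is held straight: its tips are at row 147 and columns 235 to 401, and the carrier is visible behind it.

```bash
python3 - <<'E'
from h import *
import json
m=json.load(open('w4.json')); P=lambda p,z:plane(m,*p,z,True)[:2]
tcp=np.array([0.4709,0.1129]); a=2*np.arctan2(.0821,.9966); R=np.array([[np.cos(a),-np.sin(a)],[np.sin(a),np.cos(a)]])
print('toolyaw',np.degrees(a))
for p in [(235,149),(401,149),(318,147)]: print('tip in tool',(R.T@(P(p,.098)-tcp)*1000).round(1))
print('cam',ray(m,320,240,True)[0])
px=[(437,122),(434,224),(438,50),(316,121),(199,123),(318,222),(200,220),(103,219),(99,127)]
loc=np.array([(-10,-108),(-74,-108),(32,-108),(-10,-36),(-10,36),(-74,-36),(-74,36),(-74,108),(-10,108)])/1000
th,t,r=fit2(loc,[P(p,.012) for p in px]);print(np.degrees(th),t,(r*1000).round(1).tolist())
E
```

```text
toolyaw 9.41879481438751
tip in tool [70.5 29.9]
tip in tool [ 70.5 -27.8]
tip in tool [70.7  1.1]
cam [0.55003806 0.12696276 0.22605741]
8.714251850396794 [0.55649347 0.16452003] [[-1.0, 2.3], [1.0, -0.4], [0.3, 3.1], [-3.4, 0.7], [-2.6, -2.6], [1.1, -0.5], [1.6, 0.6], [2.5, 0.5], [0.5, -3.7]]
```

```bash
python3 -m handwheel '[[[0,0.1,0,0,0,-0.007,-1],[0,0.185,0,0,0,-0.007,-1],[0,0.185,-0.1,0,0,-0.007,-1],[0,0.185,-0.2,0,0,-0.007,-1],[0,0.185,-0.27,0,0,-0.007,-1],[0,0.185,-0.29,0,0,-0.007,-1],[0,0.185,-0.29,0,0,-0.007,-1],[0,0.185,-0.29,0,0,-0.007,-1],[0,0.185,-0.29,0,0,-0.007,-1],[0,0.185,-0.29,0,0,-0.007,-1]]]'
python3 - <<'E'
from h import *
import json
m=viewer.camera_model('wrist');im=viewer.capture('wrist');save('w5',im);np.save('w5.npy',im)
json.dump({k:np.array(v).tolist() for k,v in m.items()},open('w5.json','w'));print(get_obs()['tool_pos'],get_obs()['tool_rot'])
save('w5c',cv2.resize(im[20:320,150:500],None,fx=2,fy=2,interpolation=cv2.INTER_CUBIC))
E
```

```text
time: 19.15
tool_pos: [0.4717, 0.1491, 0.0263]
tool_rot: [-0.0, 0.997, 0.075, 0.0]
force: [-0.3, 0.5, -1.2]
finger_gap: 0.17
finger_force: 58.8
[0.47161618 0.14912919 0.02624898] [-2.71997189e-05  9.97153578e-01  7.53965817e-02  3.11586370e-04]
```

View pics/w5c.png

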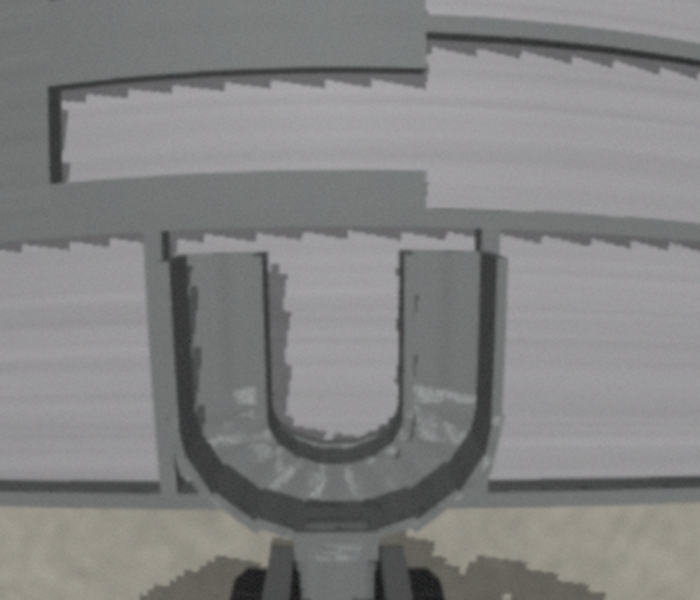

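```bash
cat > chk.py <<'E'
from h import *
import json
def chk(name,ox,oy,s,walls,tips,zt,fr,rr):
    m=json.load(open(name+'.json')); P=lambda p,z:plane(m,(p[0]+.5)/s-.5+ox,(p[1]+.5)/s-.5+oy,z,True)[:2]
    o=get_obs(); q=o['tool_rot'];a=2*np.arctan2(q[2],q[1]);a=a if abs(a)<1.57 else a-np.sign(a)*2*np.pi
    R=np.array([[np.cos(a),-np.sin(a)],[np.sin(a),np.cos(a)]]);T=lambda w:(R.T@(w-o['tool_pos'][:2])*1000).round(1)
    for n,L,z in [('wall',walls,.012),('tip',tips,zt),('front',fr,.012),('rear',rr,.012)]:
        for p in L: print(n,T(P(p,z)))
E
python3 - <<'E'
from chk import *
chk('w5',150,20,2,[(164,240),(480,240),(178,490),(487,490)],[(170,257),(497,257)],.0407,[(165,487),(488,487),(165,503)],[(250,222),(400,222)])
E
```

```text
wall [72.3 36.6]
wall [ 72.  -30.4]
wall [15.3 36.7]
wall [ 15.2 -34.8]
tip [70.7 28.9]
tip [ 70.6 -28. ]
front [16.  39.8]
front [ 16. -35.]
front [11.9 40.1]
rear [75.6 18. ]
rear [ 75.4 -13.3]
```

```bash
python3 -m handwheel '[[[0.003,0.0135,0,0,0,0,-1],[0.003,0.0135,0,0,0,0,-1],[0.003,0.0135,-0.02,0,0,0,-1],[0.003,0.0135,-0.04,0,0,0,-1],[0.003,0.0135,-0.055,0,0,0,-1],[0.003,0.0135,-0.07,0,0,0,-1],[0.003,0.0135,-0.085,0,0,0,-1],[0.003,0.0135,-0.085,0,0,0,-1],[0.003,0.0135,-0.085,0,0,0,-1],[0.003,0.0135,-0.085,0,0,0,-1]]]'
```

```text
time: 20.45
tool_pos: [0.4718, 0.1517, 0.009]
tool_rot: [0.0, 0.997, 0.075, -0.0]
force: [-3.1, -0.8, 4.6]
finger_gap: 0.167
finger_force: 61.6
```

```bash
python3 -m handwheel '[[[0,0,0,0,0,0,-0.2],[0,0,0,0,0,0,-0.2],[0,0,0,0,0,0,-0.2],[0,0,0.05,0,0,0,-0.2],[0,0,0.2,0,0,0,0],[0,0,0.4,0,0,0,0.5],[0,0,0.4,0,0,0,1],[0,0,0.4,0,0,0,1],[0,0,0.4,0,0,0,1],[0,0,0.4,0,0,0,1]]]'
python3 - <<'E'
from h import *
import json
m=viewer.camera_model('wrist');im=viewer.capture('wrist');save('w6',im);np.save('w6.npy',im)
json.dump({k:np.array(v).tolist() for k,v in m.items()},open('w6.json','w'));print(get_obs()['tool_pos'],get_obs()['tool_rot'])
save('w6c',cv2.resize(im[20:320,150:500],None,fx=2,fy=2,interpolation=cv2.INTER_CUBIC))
E
```

```text
time: 21.7
tool_pos: [0.4712, 0.1516, 0.0877]
tool_rot: [0.0, 0.997, 0.075, -0.001]
force: [-0.4, -0.3, -0.2]
finger_gap: 1.0
finger_force: 0.0
[0.47135243 0.15165151 0.08789803] [ 1.08392838e-04  9.97154428e-01  7.53797562e-02 -9.62608130e-04]
```

View pics/w6c.png

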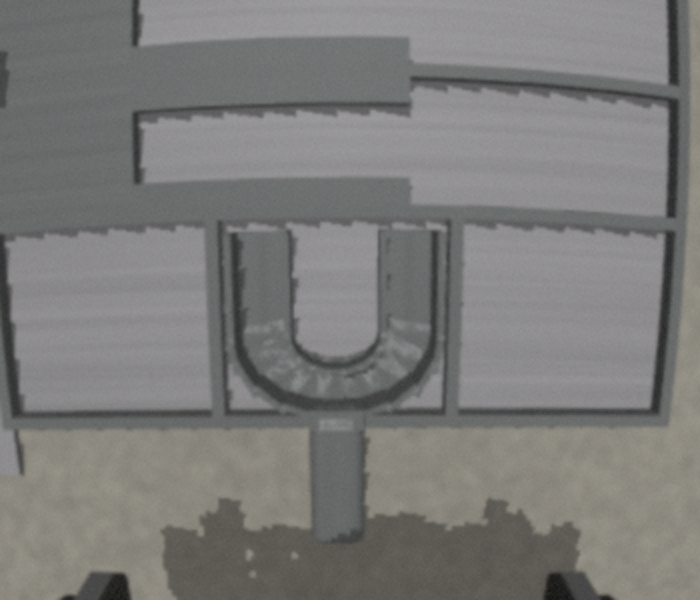

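The tray sits home in the middle pocket, centred between the dividers with its handle out over the front edge. Next is tray B, after checking that the rest hasn't been knocked.

```bash
python3 -m handwheel '[[[0,-0.1,0.2,0,0,-0.05,1],[0,-0.3,0.3,0,0,-0.15,1],[-0.05,-0.5,0.3,0,0,-0.25,1],[-0.05,-0.75,0.3,0,0,-0.297,1],[-0.05,-1,0.3,0,0,-0.297,1],[-0.05,-1,0.3,0,0,-0.297,1],[-0.05,-1,0.3,0,0,-0.297,1],[-0.05,-1,0.3,0,0,-0.297,1],[-0.05,-1,0.3,0,0,-0.297,1],[-0.05,-1,0.3,0,0,-0.297,1]]]'
cat > top.py <<'E'
from h import *
a=np.load('top0.npy');b=viewer.capture('top');m=viewer.camera_model('top')
med=np.median(a[230:310,330:510],(0,1))
mk=(np.abs(cv2.GaussianBlur(b,(3,3),0).astype(int)-med).sum(2)>50).astype(np.uint8)
mk=cv2.morphologyEx(mk,cv2.MORPH_CLOSE,np.ones((3,3)))
n,l,s,c=cv2.connectedComponentsWithStats(mk)
for i in range(1,n):
    if 150<s[i,4]<2500 and 330<c[i,0]<560 and 170<c[i,1]<370:
        r=cv2.minAreaRect(cv2.findContours((l==i).astype(np.uint8),0,2)[0][0])
        print(s[i,4],np.round(r[0]+r[1]+(r[2],),1))
o=get_obs();print(o['tool_pos'],o['tool_rot'])
cv2.imwrite('pics/toplast.png',b[:,:,::-1])
E
python3 top.py
```

```text
time: 23.0
tool_pos: [0.462, -0.0476, 0.1489]
tool_rot: [-0.0, 0.988, -0.156, -0.0]
force: [0.4, 0.3, 0.0]
finger_gap: 1.0
finger_force: 0.0
2058 [338.5 205.6  43.3  50.1  82.6]
354 [425.8 220.1  63.6  12.3   5.2]
652 [448.  276.7  44.3  29.9  77.5]
357 [491.  282.6  13.1  58.1  11.3]
617 [398.9 283.5  29.1  44.   18.4]
718 [430.9 337.5  31.   44.   18.4]
[ 0.46204363 -0.04769472  0.14892146] [-4.56511914e-06  9.87658395e-01 -1.56623415e-01 -3.73510175e-06]
```

Spatula 1 has been knocked and I'll re-measure it later. Tray B is unmoved, so I'll pick it.

```bash
python3 -m handwheel '[[[-0.02,-0.25,0,0,0,0,1],[-0.05,-0.5,0,0,0,0,1],[-0.05,-0.7825,0,0,0,0,1],[-0.05,-0.7825,-0.2,0,0,0,1],[-0.05,-0.7825,-0.45,0,0,0,1],[-0.05,-0.7825,-0.65,0,0,0,1],[-0.05,-0.7825,-0.725,0,0,0,1],[-0.05,-0.7825,-0.725,0,0,0,1],[-0.05,-0.7825,-0.725,0,0,0,-1],[-0.05,-0.7825,-0.725,0,0,0,-1]]]' 60
python3 -m handwheel '[[[0,0,0,0,0,0,-1],[0,0,0,0,0,0,-1],[0,0,0,0,0,0,-1],[0,0,0.1,0,0,0.02,-1],[0,0,0.25,0,0,0.1,-1],[0,0.1,0.4,0,0,0.2,-1],[0,0.3,0.5,0,0,0.296,-1],[0,0.5,0.5,0,0,0.296,-1],[0,0.75,0.5,0,0,0.296,-1],[0,1,0.5,0,0,0.296,-1]]]'
```

```text
time: 24.3
tool_pos: [0.4534, -0.2055, 0.0059]
tool_rot: [0.001, 0.988, -0.157, 0.002]
force: [0.3, 1.0, 0.8]
finger_gap: 0.602
finger_force: 0.0
time: 25.55
tool_pos: [0.4516, -0.0034, 0.1037]
tool_rot: [0.0, 0.997, 0.074, 0.0]
force: [0.7, 0.0, -0.7]
finger_gap: 0.171
finger_force: 58.7
```

```bash
python3 -m handwheel '[[[0.08,0.2,0,0,0,0,-1],[0.155,0.42,0,0,0,0,-1],[0.155,0.42,-0.1,0,0,0,-1],[0.155,0.42,-0.2,0,0,0,-1],[0.155,0.42,-0.3,0,0,0,-1],[0.155,0.42,-0.36,0,0,0,-1],[0.155,0.42,-0.389,0,0,0,-1],[0.155,0.42,-0.389,0,0,0,-1],[0.155,0.42,-0.389,0,0,0,-1],[0.155,0.42,-0.389,0,0,0,-1]]]'
python3 - <<'E'
from h import *
import json
m=viewer.camera_model('wrist');im=viewer.capture('wrist');save('w7',im);np.save('w7.npy',im)
json.dump({k:np.array(v).tolist() for k,v in m.items()},open('w7.json','w'));print(get_obs()['tool_pos'],get_obs()['tool_rot'])
save('w7c',cv2.resize(im[20:320,150:500],None,fx=2,fy=2,interpolation=cv2.INTER_CUBIC))
# compare with w5 by edge profile at row of tips
a=np.load('w5.npy')
g=lambda i,r,c:cv2.cvtColor(i,7)[r,c].astype(int)
print('w5',g(a,slice(165,170),slice(225,245)).mean(0).round(),g(a,slice(165,170),slice(385,410)).mean(0).round())
print('w7',g(im,slice(165,170),slice(225,245)).mean(0).round(),g(im,slice(165,170),slice(385,410)).mean(0).round())
print('v5',g(a,slice(120,160),slice(255,262)).mean(1).round())
print('v7',g(im,slice(120,160),slice(255,262)).mean(1).round())
E
```

```text
time: 26.8
tool_pos: [0.4836, 0.0793, 0.0269]
tool_rot: [0.0, 0.997, 0.075, 0.001]
force: [-0.2, 0.1, -0.3]
finger_gap: 0.166
finger_force: 58.8
[0.48345796 0.0793012  0.02673002] [9.87010027e-07 9.97212525e-01 7.46113963e-02 5.66030818e-04]
w5 [114. 114. 114. 114. 114. 115. 114. 113. 112. 106.  87.  64.  57.  57.
  58.  58.  57.  58.  68.  82.] [115. 115. 115. 111.  95.  73.  61.  59.  59.  58.  58.  62.  75.  97.
 111. 114. 114. 120. 137. 151. 155. 156. 156. 156. 156.]
w7 [115. 117. 118. 118. 119. 118. 119. 118. 119. 117. 113.  96.  71.  59.
  59.  60.  59.  58.  60.  64.] [120. 120. 119. 120. 119. 112.  90.  69.  61.  61.  60.  61.  63.  65.
  82. 103. 118. 119. 120. 124. 139. 155. 159. 158. 158.]
v5 [117. 117. 116. 118. 118. 117. 117. 117. 117. 117. 117. 116. 116. 113.
 109. 103. 105. 120. 143. 153. 154. 153. 153. 152. 151. 145. 125. 115.
 115. 115. 115. 115. 115. 115. 114. 114. 116. 114. 115. 114.]
v7 [164. 164. 163. 162. 163. 160. 145. 128. 124. 124. 125. 125. 124. 123.
 124. 123. 116. 109. 107. 108. 108. 111. 119. 121. 122. 122. 121. 122.
 121. 122. 122. 121. 121. 121. 121. 121. 120. 120. 120. 121.]
```

View pics/w7c.png

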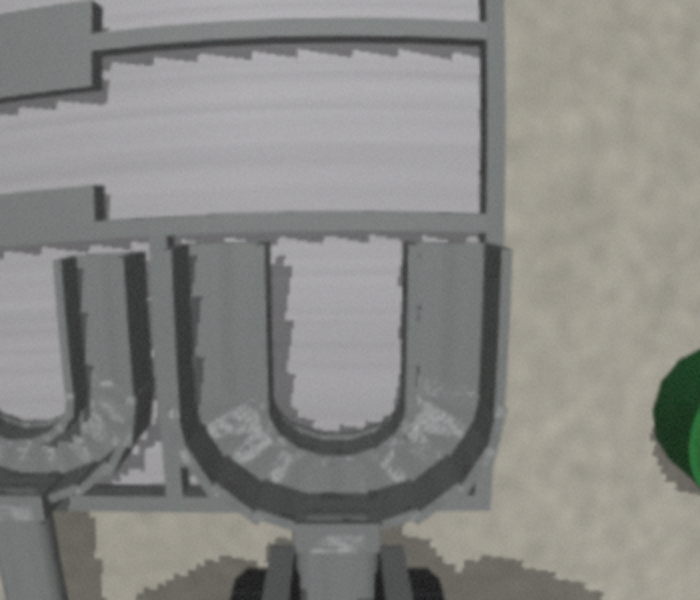

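```bash
python3 - <<'E'
from chk import *
chk('w7',150,20,2,[(171,240),(483,238),(182,490)],[(173,246),(499,246)],.0412,[(195,494),(475,494),(195,508)],[(250,235),(400,233),(250,216)])
E
```

```text
wall [72.3 35.1]
wall [ 72.5 -31.2]
wall [15.1 35.8]
tip [72.7 28.2]
tip [ 72.6 -28.4]
front [14.2 32.8]
front [ 14.1 -32.2]
front [10.6 33.1]
rear [72.8 18.1]
rear [ 73.1 -13.5]
rear [76.9 18. ]
```

```bash
python3 -m handwheel '[[[-0.009,0.0095,0,0,0,0,-1],[-0.009,0.0095,0,0,0,0,-1],[-0.009,0.0095,-0.02,0,0,0,-1],[-0.009,0.0095,-0.04,0,0,0,-1],[-0.009,0.0095,-0.055,0,0,0,-1],[-0.009,0.0095,-0.07,0,0,0,-1],[-0.009,0.0095,-0.085,0,0,0,-1],[-0.009,0.0095,-0.085,0,0,0,-1],[-0.009,0.0095,-0.085,0,0,0,-1],[-0.009,0.0095,-0.085,0,0,0,-1]]]'
python3 -m handwheel '[[[0,0,0,0,0,0,-0.2],[0,0,0,0,0,0,-0.2],[0,0,0,0,0,0,-0.2],[0,0,0.05,0,0,0,-0.2],[0,0,0.2,0,0,0,0],[0,0,0.4,0,0,0,0.5],[0,0,0.4,0,0,0,1],[0,0,0.4,0,0,0,1],[0,0,0.4,0,0,0,1],[0,0,0.4,0,0,0,1]]]'
python3 - <<'E'
from h import *
import json
m=viewer.camera_model('wrist');im=viewer.capture('wrist');save('w8',im);np.save('w8.npy',im)
json.dump({k:np.array(v).tolist() for k,v in m.items()},open('w8.json','w'));o=get_obs();print(o['tool_pos'],o['tool_rot'])
# handle: world position of handle bar edges & rim compared: find handle columns at plane z=.026
from scipy import ndimage
g=cv2.cvtColor(im,7)
for r in (240,260,275): print(r,g[r,285:350:2])
E
```

```text
time: 28.1
tool_pos: [0.4812, 0.0812, 0.0092]
tool_rot: [-0.0, 0.997, 0.075, 0.0]
force: [-0.4, -0.7, -1.3]
finger_gap: 0.174
finger_force: 58.8
time: 29.35
tool_pos: [0.4803, 0.0811, 0.0879]
tool_rot: [-0.0, 0.997, 0.075, -0.001]
force: [-0.4, -0.3, 0.4]
finger_gap: 1.003
finger_force: 0.0
[0.48052702 0.08112542 0.08807731] [-1.90828575e-05  9.97212765e-01  7.46038221e-02 -9.85060806e-04]
240 [135 141 144 145 144 142 139 140 137 135 107  96 107 109 106 105 107 107
 110 108 106 106  98  82 100 133 136 137 139 141 141 139 138]
260 [140 138 138 138 137 136 138 133 138 138 119  97 106 108 106 105 106 110
 107 109 106 103  94  88  98 135 147 144 144 143 145 143 147]
275 [135 134 133 132 138 145 144 139 140 144 122  95 103 106 104 104 104 108
 108 106 106 103  90  83 100 134 138 137 127 133 134 135 134]
```

```bash
python3 -m handwheel '[[[0,-0.1,0.2,0,0,0,1],[0,-0.3,0.3,0,0,0,1],[-0.04,-0.5,0.3,0,0,0.016,1],[-0.08,-0.75,0.3,0,0,0.016,1],[-0.08,-1,0.3,0,0,0.016,1],[-0.08,-1,0.3,0,0,0.016,1],[-0.08,-1,0.3,0,0,0.016,1],[-0.08,-1,0.3,0,0,0.016,1],[-0.08,-1,0.3,0,0,0.016,1],[-0.08,-1,0.3,0,0,0.016,1]]]'
python3 top.py; python3 - <<'E'
from tr import *
m=viewer.camera_model('wrist');im=viewer.capture('wrist');save('w9',im)
E
```

```text
time: 30.65
tool_pos: [0.4653, -0.1181, 0.1491]
tool_rot: [-0.0, 0.996, 0.088, 0.0]
force: [0.3, 0.4, -0.9]
finger_gap: 1.003
finger_force: 0.0
2118 [334.5 204.   46.   61.   90. ]
354 [425.7 220.4  63.5  12.2   4.4]
640 [447.8 276.8  44.1  29.9  78.1]
369 [491.3 282.6  13.1  58.1  10.3]
[ 0.46530507 -0.11829127  0.14913403] [1.56609409e-05 9.96152253e-01 8.76395372e-02 2.20969003e-05]
```

```bash
python3 -m handwheel '[[[0,-0.25,0,0,0,0,1],[0,-0.5,0,0,0,0,1],[0,-0.75,0,0,0,0,1],[0,-1,0,0,0,0,1],[0,-1,-0.15,0,0,0,1],[0,-1,-0.3,0,0,0,1],[0,-1,-0.3,0,0,0,1],[0,-1,-0.3,0,0,0,1],[0,-1,-0.3,0,0,0,1],[0,-1,-0.3,0,0,0,1]]]'
```

```text
time: 32.0
tool_pos: [0.4659, -0.3192, 0.0905]
tool_rot: [0.001, 0.996, 0.087, 0.001]
force: [0.5, -0.3, -0.5]
finger_gap: 0.998
finger_force: 0.0
```

```bash
python3 -m handwheel '[[[0,-0.022,-0.1,0,0,0,1],[0,-0.022,-0.25,0,0,0,1],[0,-0.022,-0.38,0,0,0,1],[0,-0.022,-0.425,0,0,0,1],[0,-0.022,-0.425,0,0,0,1],[0,-0.022,-0.425,0,0,0,-1],[0,-0.022,-0.425,0,0,0,-1],[0,-0.022,-0.425,0,0,0,-1],[0,-0.022,-0.425,0,0,0,-1],[0,-0.022,-0.425,0,0,0,-1]]]' 60
python3 -m handwheel '[[[0,0,0.1,0,0,0,-1],[0,0,0.25,0,0,-0.016,-1],[0,0.1,0.4,0,0,-0.016,-1],[0,0.25,0.5,0,0,-0.016,-1],[0,0.45,0.5,0,0,-0.016,-1],[0,0.65,0.5,0,0,-0.016,-1],[0,0.85,0.5,0,0,-0.016,-1],[0,1,0.5,0,0,-0.016,-1],[0,1,0.5,0,0,-0.016,-1],[0,1,0.5,0,0,-0.016,-1]]]'
python3 -m handwheel '[[[0,0.2,0,0,0,0,-1],[0,0.4,0,0,0,0,-1],[0,0.6,0,0,0,0,-1],[0,0.8,0,0,0,0,-1],[0,1,0,0,0,0,-1],[0,1,0,0,0,0,-1],[0,1,0,0,0,0,-1],[0,1,0,0,0,0,-1],[0,1,0,0,0,0,-1],[0,1,0,0,0,0,-1]]]'
```

```text
time: 33.25
tool_pos: [0.4655, -0.3234, 0.0047]
tool_rot: [0.0, 0.996, 0.087, 0.0]
force: [-0.3, 1.2, 4.2]
finger_gap: 0.166
finger_force: 58.5
time: 34.5
tool_pos: [0.4655, -0.1237, 0.1049]
tool_rot: [0.0, 0.997, 0.075, 0.0]
force: [-0.2, -0.3, -0.1]
finger_gap: 0.167
finger_force: 58.5
time: 35.75
tool_pos: [0.4653, 0.0762, 0.1041]
tool_rot: [0.0, 0.997, 0.074, -0.0]
force: [0.6, 0.4, -0.4]
finger_gap: 0.164
finger_force: 58.7
```

```bash
python3 -m handwheel '[[[0,0.2,0,0,0,0,-1],[-0.01,0.4,0,0,0,0,-1],[-0.022,0.6,0,0,0,0,-1],[-0.022,0.73,0,0,0,0,-1],[-0.022,0.73,-0.1,0,0,0,-1],[-0.022,0.73,-0.25,0,0,0,-1],[-0.022,0.73,-0.35,0,0,0,-1],[-0.022,0.73,-0.389,0,0,0,-1],[-0.022,0.73,-0.389,0,0,0,-1],[-0.022,0.73,-0.389,0,0,0,-1]]]'
python3 - <<'E'
from h import *
import json
m=viewer.camera_model('wrist');im=viewer.capture('wrist');save('w10',im);np.save('w10.npy',im)
json.dump({k:np.array(v).tolist() for k,v in m.items()},open('w10.json','w'));print(get_obs()['tool_pos'],get_obs()['tool_rot'])
save('w10c',cv2.resize(im[20:320,150:500],None,fx=2,fy=2,interpolation=cv2.INTER_CUBIC))
g=cv2.cvtColor(im,7)
print(g[165:170,225:245].mean(0).round(),g[165:170,385:410].mean(0).round());print(g[120:160,255:262].mean(1).round())
E
```

```text
time: 37.0
tool_pos: [0.4617, 0.223, 0.0274]
tool_rot: [-0.0, 0.997, 0.075, 0.001]
force: [-0.3, -0.1, -1.3]
finger_gap: 0.168
finger_force: 58.8
[0.46174176 0.22305838 0.02751547] [-2.79125935e-04  9.97216403e-01  7.45538114e-02  1.04687997e-03]
[161. 162. 161. 154. 138. 129. 126. 127. 124. 125. 125. 125. 124. 113.
  89.  68.  63.  62.  62.  63.] [124. 124. 124. 122. 124. 123. 123. 118.  96.  72.  63.  62.  63.  60.
  60.  59.  69.  93. 114. 120. 123. 120. 107.  82.  66.]
[130. 128. 126. 125. 125. 126. 125. 126. 127. 126. 126. 126. 126. 127.
 126. 127. 125. 123. 115. 109. 112. 127. 147. 140. 130. 127. 127. 128.
 126. 128. 127. 126. 126. 126. 126. 126. 125. 125. 127. 125.]
```

View pics/w10c.png

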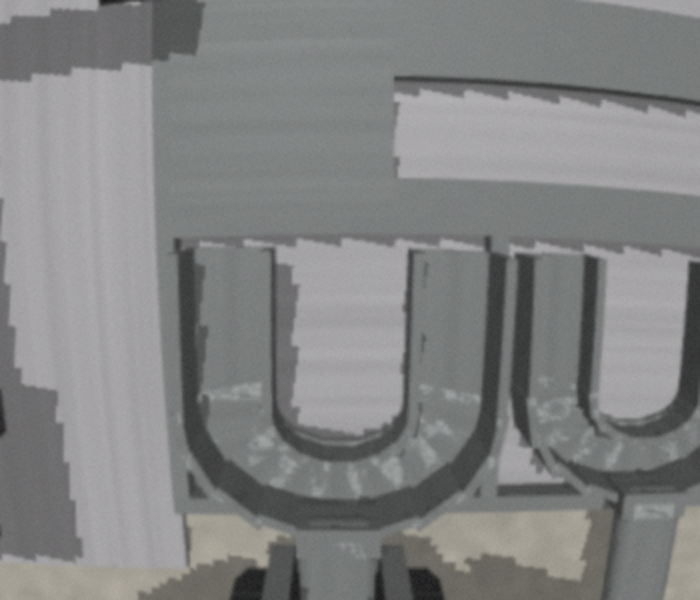

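```bash
python3 - <<'E'
from chk import *
chk('w10',150,20,2,[(176,245),(490,243),(190,497)],[(178,249),(504,249)],.0416,[(195,497),(505,497),(195,513)],[(250,236),(400,235)])
E
```

```text
wall [71.  34.2]
wall [ 71.3 -32.9]
wall [13.  34.2]
tip [71.9 27.4]
tip [ 71.9 -29.3]
front [13. 33.]
front [ 12.9 -39.6]
front [ 8.9 33.3]
rear [72.4 18.2]
rear [ 72.5 -13.5]
```

```bash
python3 -m handwheel '[[[-0.01,0.0065,0,0,0,0,-1],[-0.01,0.0065,0,0,0,0,-1],[-0.01,0.0065,-0.02,0,0,0,-1],[-0.01,0.0065,-0.04,0,0,0,-1],[-0.01,0.0065,-0.055,0,0,0,-1],[-0.01,0.0065,-0.07,0,0,0,-1],[-0.01,0.0065,-0.086,0,0,0,-1],[-0.01,0.0065,-0.086,0,0,0,-1],[-0.01,0.0065,-0.086,0,0,0,-1],[-0.01,0.0065,-0.086,0,0,0,-1]]]'
python3 -m handwheel '[[[0,0,0,0,0,0,-0.2],[0,0,0,0,0,0,-0.2],[0,0,0,0,0,0,-0.2],[0,0,0.05,0,0,0,-0.2],[0,0,0.2,0,0,0,0],[0,0,0.4,0,0,0,0.5],[0,-0.2,0.6,0,0,0,1],[0,-0.5,0.8,0,0,0,1],[0,-0.8,1,0,0,0,1],[0,-1,1,0,0,0,1]]]'
python3 -m handwheel '[[[0.1,-0.25,0,0,0,0,1],[0.2,-0.5,0,0,0,0,1],[0.3,-0.75,0,0,0,0,1],[0.4,-1,0,0,0,0,1],[0.5,-1,0,0,0,0,1],[0.5,-1,0,0,0,0,1],[0.5,-1,0,0,0,0,1],[0.5,-1,0,0,0,0,1],[0.5,-1,0,0,0,0,1],[0.5,-1,0,0,0,0,1]]]'
python3 top.py
python3 - <<'E'
from h import *
import json
m=viewer.camera_model('wrist');im=viewer.capture('wrist');np.save('w11.npy',im)
json.dump({k:np.array(v).tolist() for k,v in m.items()},open('w11.json','w'))
t=cv2.imread('pics/toplast.png')
v=np.hstack([cv2.resize(t[170:320,130:280],(450,450),interpolation=2),cv2.resize(t[190:320,370:510],(450,418),interpolation=2)[:, :] if 0 else cv2.resize(t[180:320,370:510],(450,450),interpolation=2)])
cv2.imwrite('pics/v11.png',cv2.resize(v,(800,400)))
E
```

```text
time: 38.3
tool_pos: [0.4588, 0.2241, 0.0091]
tool_rot: [-0.0, 0.997, 0.075, 0.0]
force: [-0.4, -0.0, -0.1]
finger_gap: 0.17
finger_force: 58.8
time: 39.55
tool_pos: [0.46, 0.0226, 0.2133]
tool_rot: [0.0, 0.997, 0.075, 0.003]
force: [-0.4, -1.0, 0.2]
finger_gap: 1.002
finger_force: 0.0
time: 40.8
tool_pos: [0.5587, -0.1756, 0.2093]
tool_rot: [0.0, 0.997, 0.075, 0.0]
force: [-0.0, -0.1, -0.4]
finger_gap: 0.999
finger_force: 0.0
[ 0.55870855 -0.17569402  0.20926368] [3.64899509e-05 9.97202491e-01 7.47474269e-02 1.09651983e-04]
```

View pics/v11.png

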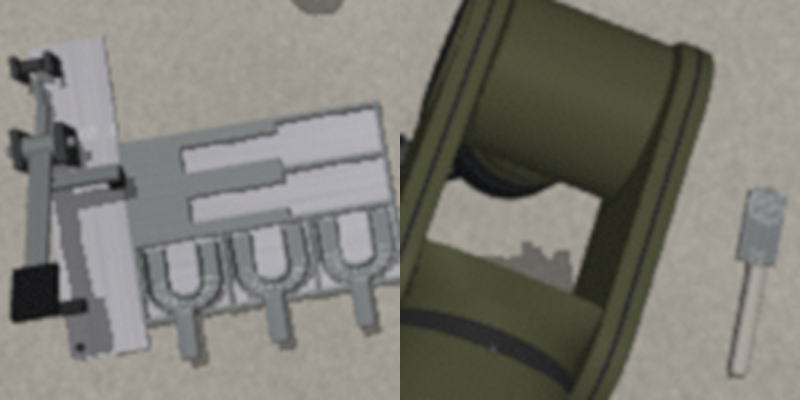

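All three trays lie home with their handles out (v11 left half). I'll measure the knocked spatula 1 numerically in the wrist image.

```bash
cat > spat.py <<'E'
from h import *
import json,sys
def meas(im,m,thr=40,show=True):
    g=cv2.GaussianBlur(im,(3,3),0).astype(int); med=np.median(g[::4,::4].reshape(-1,3),0)
    # world-plane rectified view, 1 mm/px, via ray casting: pixel map
    c=ray(m,320,240,True)[0]; R=cv2.Rodrigues(np.array(m['rvec'],float))[0];f=240/np.tan(np.radians(m['fov_y'])/2)
    return c,R,f,med
def ortho(im,m,x0,x1,y0,y1,z,s=2000,fish=True):
    # image of plane z; row ~ -x, col ~ -y
    R=cv2.Rodrigues(np.array(m['rvec'],float))[0];f=240/np.tan(np.radians(m['fov_y'])/2)
    X,Y=np.meshgrid(np.arange(x1,x0,-1/s),np.arange(y1,y0,-1/s),indexing='ij')
    q=np.stack([X,Y,np.full_like(X,z)],-1)@R.T+np.array(m['tvec'])
    rr=np.hypot(q[...,0],q[...,1]);th=np.arctan2(rr,q[...,2])
    k=f*th/rr if fish else f/q[...,2]
    return cv2.remap(im,(q[...,0]*k+m['cx']).astype(np.float32),(q[...,1]*k+m['cy']).astype(np.float32),1)
def find(im,m,x0,x1,y0,y1,z=.010,thr=35,fish=True,s=2000):
    o=cv2.GaussianBlur(ortho(im,m,x0,x1,y0,y1,z,s,fish),(5,5),0).astype(int)
    med=np.median(o.reshape(-1,3),0); d=o-med
    mk=(np.abs(d).sum(2)>thr).astype(np.uint8); mk=cv2.morphologyEx(mk,cv2.MORPH_CLOSE,np.ones((9,9)));mk=cv2.morphologyEx(mk,cv2.MORPH_OPEN,np.ones((7,7)))
    cs=[c for c in cv2.findContours(mk,0,2)[0] if cv2.contourArea(c)>800]
    for c in cs:
        r=cv2.minAreaRect(c);b=cv2.boxPoints(r)
        W=lambda p:np.array([x1-p[1]/s,y1-p[0]/s])
        e=[np.linalg.norm(b[1]-b[0]),np.linalg.norm(b[2]-b[1])]
        a,bb=((b[0]+b[1])/2,(b[2]+b[3])/2) if e[1]>e[0] else ((b[1]+b[2])/2,(b[3]+b[0])/2)
        A,B=W(a),W(bb);n=(B-A)/np.linalg.norm(B-A)
        print('rect mm',(np.array(e)*1000/s).round(1),'ends',A.round(4),B.round(4),'yawAB',np.degrees(np.arctan2(n[1],n[0])).round(1))
        # width profile
        pts=np.argwhere(cv2.drawContours(np.zeros_like(mk),[c],0,1,-1)); Wp=np.stack([x1-pts[:,0]/s,y1-pts[:,1]/s],1)
        t=(Wp-A)@n; lat=(Wp-A)@np.array([-n[1],n[0]])
        print(' t,width,latmid:',[(int(k*1000),round(np.ptp(lat[(t>k-.002)&(t<k+.002)])*1000),round((lat[(t>k-.002)&(t<k+.002)].max()+lat[(t>k-.002)&(t<k+.002)].min())*500,1)) for k in np.arange(.01,np.linalg.norm(B-A)-.005,.02)])
    return o,mk
E
python3 - <<'E'
from spat import *
m=json.load(open('w11.json'));im=np.load('w11.npy')
find(im,m,.56,.70,-.38,-.17,.010)
E
```

```text
rect mm [ 32.3 148.1] ends [ 0.6196 -0.2042] [ 0.6095 -0.352 ] yawAB -93.9
 t,width,latmid: [(10, 17, np.float64(-0.1)), (30, 5, np.float64(-6.2)), (49, 6, np.float64(-6.0)), (69, 6, np.float64(-6.0)), (89, 31, np.float64(0.5)), (109, 30, np.float64(0.9)), (129, 32, np.float64(0.0))]
```

```bash
python3 - <<'E'
from spat import *
o=get_obs();print(o['joints'].round(3),np.degrees(2*np.arctan2(o['tool_rot'][2],o['tool_rot'][1])))
m=json.load(open('w11.json'));im=np.load('w11.npy')
oo=ortho(im,m,.58,.66,-.37,-.19,.012).astype(int)
# brightness across the handle at y=-.24,-.26 ; row->x
for y in (-.23,-.26): c=int((-.19-y)*2000); print(y,[(round(.66-r/2000,3),int(oo[r-2:r+2,c-3:c+4].mean())) for r in range(50,130,4)])
E
```

```text
[-0.396 -0.002  1.82  -0.     1.324  1.025] 8.567391542362097
-0.23 [(0.635, 136), (0.633, 134), (0.631, 133), (0.629, 133), (0.627, 127), (0.625, 123), (0.623, 139), (0.621, 145), (0.619, 143), (0.617, 138), (0.615, 128), (0.613, 105), (0.611, 109), (0.609, 136), (0.607, 136), (0.605, 135), (0.603, 132), (0.601, 131), (0.599, 132), (0.597, 133)]
-0.26 [(0.635, 132), (0.633, 136), (0.631, 138), (0.629, 136), (0.627, 133), (0.625, 129), (0.623, 122), (0.621, 135), (0.619, 142), (0.617, 140), (0.615, 136), (0.613, 127), (0.611, 105), (0.609, 98), (0.607, 131), (0.605, 137), (0.603, 134), (0.601, 133), (0.599, 134), (0.597, 135)]
```

```bash
python3 -m handwheel '[[[0.1,-0.15,0,0,0,0.1,1],[0.2,-0.3,0,0,0,0.2,1],[0.29,-0.417,0,0,0,0.3,1],[0.29,-0.417,0,0,0,0.4,1],[0.29,-0.417,0,0,0,0.5,1],[0.29,-0.417,0,0,0,0.6,1],[0.29,-0.417,-0.1,0,0,0.7,1],[0.29,-0.417,-0.2,0,0,0.8,1],[0.29,-0.417,-0.3,0,0,0.866,1],[0.29,-0.417,-0.3,0,0,0.866,1]]]'
python3 -m handwheel '[[[0,0,0,0,0,0,1],[0,0,0,0,0,0,1],[0,0,0,0,0,0,1],[0,0,0,0,0,0,1],[0,0,0,0,0,0,1],[0,0,0,0,0,0,1],[0,0,0,0,0,0,1],[0,0,0,0,0,0,1],[0,0,0,0,0,0,1],[0,0,0,0,0,0,1]]]'
python3 - <<'E'
from spat import *
m=viewer.camera_model('wrist');im=viewer.capture('wrist');np.save('w12.npy',im);save('w12',im)
o=get_obs();print(np.degrees(2*np.arctan2(o['tool_rot'][2],o['tool_rot'][1])))
oo=ortho(im,m,.58,.66,-.37,-.19,.012).astype(int)
for y in (-.21,-.23,-.25): c=int((-.19-y)*2000); print(y,[(round(.66-r/2000,3),int(oo[r-2:r+2,c-3:c+4].mean())) for r in range(60,110,4)])
print([int(oo[84-2:84+3,c].mean()) for c in range(0,60,3)])
E
```

```text
time: 42.15
tool_pos: [0.6155, -0.2586, 0.1467]
tool_rot: [-0.002, 0.729, 0.685, -0.001]
force: [0.4, 0.3, 0.4]
finger_gap: 0.995
finger_force: 0.0
time: 43.4
tool_pos: [0.6168, -0.2593, 0.1491]
tool_rot: [-0.0, 0.728, 0.685, -0.0]
force: [0.3, -1.1, -0.2]
finger_gap: 0.997
finger_force: 0.0
86.49502611025471
-0.21 [(0.63, 128), (0.628, 126), (0.626, 119), (0.624, 131), (0.622, 135), (0.62, 134), (0.618, 133), (0.616, 122), (0.614, 97), (0.612, 87), (0.61, 119), (0.608, 130), (0.606, 132)]
-0.23 [(0.63, 129), (0.628, 128), (0.626, 118), (0.624, 123), (0.622, 136), (0.62, 137), (0.618, 136), (0.616, 132), (0.614, 117), (0.612, 93), (0.61, 116), (0.608, 132), (0.606, 131)]
-0.25 [(0.63, 129), (0.628, 130), (0.626, 126), (0.624, 114), (0.622, 126), (0.62, 136), (0.618, 135), (0.616, 134), (0.614, 127), (0.612, 109), (0.61, 87), (0.608, 101), (0.606, 124)]
[134, 133, 131, 131, 131, 131, 129, 130, 133, 132, 104, 110, 127, 132, 135, 135, 135, 135, 136, 135]
```

```bash
python3 -m handwheel '[[[0,0,-0.2,0,0,0,0.5],[0,0,-0.4,0,0,0,0.3],[0,0,-0.6,0,0,0,0.3],[0,0,-0.698,0,0,0,0.3],[0,0,-0.698,0,0,0,0.3],[0,0,-0.698,0,0,0,-1],[0,0,-0.698,0,0,0,-1],[0,0,-0.698,0,0,0,-1],[0,0,-0.698,0,0,0,-1],[0,0,-0.698,0,0,0,-1]]]' 60
python3 -m handwheel '[[[0,0,0.1,0,0,0,-1],[0,0,0.25,0,0,0,-1],[0,0.1,0.4,0,0,0.02,-1],[0,0.25,0.5,0,0,0.06,-1],[0,0.4,0.5,0,0,0.1,-1],[0,0.6,0.5,0,0,0.136,-1],[0,0.8,0.5,0,0,0.136,-1],[0,1,0.5,0,0,0.136,-1],[0,1,0.5,0,0,0.136,-1],[0,1,0.5,0,0,0.136,-1]]]'
```

```text
time: 44.7
tool_pos: [0.6183, -0.26, 0.0119]
tool_rot: [0.002, 0.728, 0.685, 0.001]
force: [-0.2, 0.5, 6.2]
finger_gap: 0.132
finger_force: 58.9
time: 45.95
tool_pos: [0.6169, -0.0596, 0.1103]
tool_rot: [0.0, 0.651, 0.759, 0.0]
force: [0.4, -0.1, -0.2]
finger_gap: 0.129
finger_force: 58.7
```

```bash
python3 -m handwheel '[[[0,0.2,0,0,0,0,-1],[-0.01,0.4,0,0,0,0,-1],[-0.02,0.6,0,0,0,0,-1],[-0.03,0.8,0,0,0,0,-1],[-0.033,1,0,0,0,0,-1],[-0.033,1,0,0,0,0,-1],[-0.033,1,0,0,0,0,-1],[-0.033,1,0,0,0,0,-1],[-0.033,1,0,0,0,0,-1],[-0.033,1,0,0,0,0,-1]]]'
python3 -m handwheel '[[[0,0.07,0,0,0,0,-1],[0,0.145,0,0,0,0,-1],[0,0.145,-0.1,0,0,0,-1],[0,0.145,-0.2,0,0,0,-1],[0,0.145,-0.3,0,0,0,-1],[0,0.145,-0.38,0,0,0,-1],[0,0.145,-0.38,0,0,0,-1],[0,0.145,-0.38,0,0,0,-1],[0,0.145,-0.38,0,0,0,-1],[0,0.145,-0.38,0,0,0,-1]]]'
python3 - <<'E'
from spat import *
m=viewer.camera_model('wrist');im=viewer.capture('wrist');np.save('w13.npy',im)
json.dump({k:np.array(v).tolist() for k,v in m.items()},open('w13.json','w'))
o=get_obs();print(o['tool_pos'],np.degrees(2*np.arctan2(o['tool_rot'][2],o['tool_rot'][1])))
save('w13c',cv2.resize(cv2.rotate(im,cv2.ROTATE_90_CLOCKWISE),(450,600)))
E
```

```text
time: 47.2
tool_pos: [0.6103, 0.1401, 0.1095]
tool_rot: [-0.0, 0.652, 0.759, -0.0]
force: [-0.5, -0.6, -0.2]
finger_gap: 0.132
finger_force: 58.7
time: 48.45
tool_pos: [0.6108, 0.1698, 0.0345]
tool_rot: [0.001, 0.651, 0.759, 0.001]
force: [-0.1, -0.2, -0.8]
finger_gap: 0.136
finger_force: 58.7
[0.61066128 0.16976479 0.03430314] 98.73813577679157
```

View pics/w13c.png

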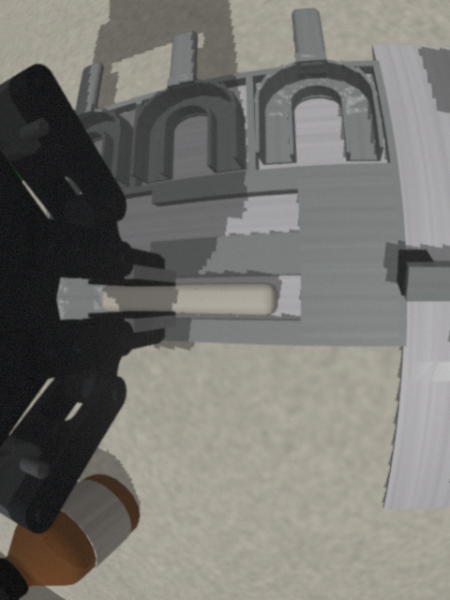

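The spatula hangs centred over the rear channel with its handle in the narrow part, so I'll lower and release it. All 14 views are used, so from here I measure numerically.

```bash
python3 -m handwheel '[[[0,0,-0.03,0,0,0,-1],[0,0,-0.06,0,0,0,-1],[0,0,-0.08,0,0,0,-1],[0,0,-0.093,0,0,0,-1],[0,0,-0.093,0,0,0,-1],[0,0,-0.093,0,0,0,-1],[0,0,-0.093,0,0,0,-1],[0,0,-0.093,0,0,0,-0.45],[0,0,-0.093,0,0,0,-0.45],[0,0,-0.093,0,0,0,-0.45]]]'
python3 -m handwheel '[[[0,0,0,0,0,0,-0.4],[0,0,0.03,0,0,0,-0.4],[0,0,0.1,0,0,0,-0.4],[0,0,0.25,0,0,0,0],[0,0,0.5,0,0,0,1],[0,0,0.7,0,0,0,1],[0,0,0.7,0,0,0,1],[0,0,0.7,0,0,0,1],[0,0,0.7,0,0,0,1],[0,0,0.7,0,0,0,1]]]'
python3 - <<'E'
from spat import *
m=viewer.camera_model('wrist');im=viewer.capture('wrist');np.save('w14.npy',im);save('w14',im)
json.dump({k:np.array(v).tolist() for k,v in m.items()},open('w14.json','w'))
th=np.radians(8.65);R=np.array([[np.cos(th),-np.sin(th)],[np.sin(th),np.cos(th)]]);t=np.array([.5573,.1648])
oo=ortho(im,m,.5,.72,.0,.30,.016).astype(int)
def smp(x,y):
    w=R@np.array([x,y])/1000+t; r=int((.72-w[0])*2000);c=int((.30-w[1])*2000); return tuple(int(v) for v in oo[r-1:r+2,c-1:c+2].mean((0,1)))
for y in (40,25,10,-10): print(y,[(x,smp(x,y)[0],smp(x,y)[2]) for x in range(34,76,2)])
print([(y,smp(53,y)[0],smp(53,y)[2]) for y in range(66,40,-2)])
E
```

```text
time: 49.75
tool_pos: [0.6101, 0.1697, 0.0146]
tool_rot: [-0.0, 0.651, 0.759, -0.0]
force: [0.3, -0.0, -0.1]
finger_gap: 0.274
finger_force: 0.0
time: 51.0
tool_pos: [0.6094, 0.1695, 0.1533]
tool_rot: [-0.001, 0.651, 0.759, -0.001]
force: [-0.3, -0.0, -0.3]
finger_gap: 1.001
finger_force: 0.0
40 [(34, 112, 114), (36, 112, 114), (38, 111, 113), (40, 112, 114), (42, 116, 117), (44, 106, 105), (46, 103, 98), (48, 133, 122), (50, 153, 139), (52, 155, 142), (54, 157, 143), (56, 156, 143), (58, 139, 127), (60, 111, 108), (62, 100, 100), (64, 113, 114), (66, 113, 114), (68, 113, 114), (70, 112, 113), (72, 113, 115), (74, 119, 118)]
25 [(34, 111, 113), (36, 111, 113), (38, 111, 114), (40, 112, 115), (42, 125, 126), (44, 101, 101), (46, 106, 99), (48, 130, 119), (50, 150, 137), (52, 154, 141), (54, 158, 145), (56, 157, 143), (58, 137, 125), (60, 128, 125), (62, 101, 101), (64, 111, 112), (66, 112, 114), (68, 112, 115), (70, 112, 114), (72, 113, 114), (74, 122, 120)]
10 [(34, 111, 113), (36, 112, 114), (38, 111, 113), (40, 110, 111), (42, 117, 117), (44, 99, 99), (46, 103, 96), (48, 133, 121), (50, 151, 138), (52, 153, 139), (54, 157, 144), (56, 151, 139), (58, 133, 122), (60, 109, 108), (62, 95, 96), (64, 108, 109), (66, 112, 112), (68, 113, 114), (70, 112, 113), (72, 113, 114), (74, 117, 116)]
-10 [(34, 76, 77), (36, 75, 75), (38, 77, 79), (40, 76, 77), (42, 86, 87), (44, 98, 97), (46, 90, 85), (48, 97, 89), (50, 100, 91), (52, 101, 94), (54, 102, 93), (56, 98, 90), (58, 91, 84), (60, 95, 94), (62, 90, 90), (64, 76, 77), (66, 77, 78), (68, 88, 90), (70, 111, 113), (72, 112, 113), (74, 116, 115)]
[(66, 113, 115), (64, 113, 116), (62, 113, 115), (60, 124, 125), (58, 147, 148), (56, 152, 153), (54, 151, 152), (52, 125, 122), (50, 129, 118), (48, 149, 136), (46, 158, 144), (44, 157, 143), (42, 158, 144)]
```

Spatula 1 is home (handle centre x ≈ 52.5, end y ≈ 51). On to spatula 2.

```bash
python3 -m handwheel '[[[0,-0.1,0.2,0,0,0,1],[0,-0.3,0.25,0,0,0,1],[-0.1,-0.5,0.25,0,0,0,1],[-0.2,-0.75,0.25,0,0,0,1],[-0.3,-1,0.25,0,0,0,1],[-0.3,-1,0.25,0,0,0,1],[-0.3,-1,0.25,0,0,0,1],[-0.3,-1,0.25,0,0,0,1],[-0.3,-1,0.25,0,0,0,1],[-0.3,-1,0.25,0,0,0,1]]]'
python3 -m handwheel '[[[-0.1,-0.2,0,0,0,0.1,1],[-0.2,-0.4,0,0,0,0.2,1],[-0.3,-0.6,0,0,0,0.3,1],[-0.3,-0.8,0,0,0,0.4,1],[-0.3,-1,0,0,0,0.5,1],[-0.3,-1,0,0,0,0.6,1],[-0.3,-1,0,0,0,0.7,1],[-0.3,-1,0,0,0,0.759,1],[-0.3,-1,0,0,0,0.759,1],[-0.3,-1,0,0,0,0.759,1]]]'
python3 -m handwheel '[[[0,-0.2,0,0,0,0,1],[-0.1,-0.4,0,0,0,0,1],[-0.11,-0.6,0,0,0,0,1],[-0.11,-0.8,0,0,0,0,1],[-0.11,-0.93,0,0,0,0,1],[-0.11,-0.93,-0.2,0,0,0,1],[-0.11,-0.93,-0.2,0,0,0,1],[-0.11,-0.93,-0.2,0,0,0,1],[-0.11,-0.93,-0.2,0,0,0,1],[-0.11,-0.93,-0.2,0,0,0,1]]]'
python3 - <<'E'
from spat import *
m=viewer.camera_model('wrist');im=viewer.capture('wrist');np.save('w15.npy',im);save('w15',im)
json.dump({k:np.array(v).tolist() for k,v in m.items()},open('w15.json','w'))
o=get_obs();print(o['tool_pos'],np.degrees(2*np.arctan2(o['tool_rot'][2],o['tool_rot'][1])),o['joints'].round(2))
find(im,m,.36,.56,-.50,-.36,.010,30)
oo=ortho(im,m,.38,.54,-.47,-.37,.014).astype(int)
for x in (.42,.44,.46): r=int((.54-x)*2000); print(x,[(round(-.37-c/2000,3),int(oo[r-2:r+3,c-1:c+2,0].mean()),int(oo[r-2:r+3,c-1:c+2,2].mean())) for c in range(56,140,4)])
E
python3 top.py
```

```text
time: 52.3
tool_pos: [0.5504, -0.0296, 0.2048]
tool_rot: [-0.0, 0.651, 0.759, -0.0]
force: [-0.1, 0.1, 0.6]
finger_gap: 0.999
finger_force: 0.0
time: 53.55
tool_pos: [0.4903, -0.2302, 0.2049]
tool_rot: [0.0, 0.113, 0.994, -0.0]
force: [-0.0, 0.4, 1.0]
finger_gap: 0.999
finger_force: 0.0
time: 54.8
tool_pos: [0.4688, -0.4166, 0.1666]
tool_rot: [0.001, 0.113, 0.994, -0.001]
force: [0.4, -0.3, 0.3]
finger_gap: 1.0
finger_force: 0.0
[ 0.46869678 -0.41650269  0.16621357] 167.0636023357928 [-0.81  0.12  1.77 -0.    1.25 -2.16]
rect mm [129. 126.] ends [ 0.423  -0.4995] [ 0.423  -0.3705] yawAB 90.0
 t,width,latmid: [(10, 57, np.float64(34.5)), (30, 62, np.float64(32.0)), (49, 66, np.float64(29.8)), (69, 126, np.float64(0.0)), (89, 76, np.float64(25.0)), (109, 78, np.float64(24.3))]
rect mm [64.4 30.7] ends [ 0.5525 -0.4403] [ 0.4901 -0.4247] yawAB 166.0
 t,width,latmid: [(10, 30, np.float64(-0.2)), (30, 30, np.float64(-0.0)), (49, 30, np.float64(0.2))]
0.42 [(-0.398, 88, 80), (-0.4, 91, 82), (-0.402, 101, 91), (-0.404, 92, 84), (-0.406, 90, 82), (-0.408, 91, 83), (-0.41, 90, 81), (-0.412, 8
[... 555 characters left out ...]
123), (-0.43, 132, 120), (-0.432, 130, 118), (-0.434, 129, 117), (-0.436, 131, 119), (-0.438, 133, 120)]
0.46 [(-0.398, 129, 117), (-0.4, 130, 119), (-0.402, 130, 118), (-0.404, 131, 118), (-0.406, 135, 122), (-0.408, 135, 122), (-0.41, 118, 107), (-0.412, 123, 112), (-0.414, 137, 125), (-0.416, 140, 127), (-0.418, 137, 126), (-0.42, 133, 121), (-0.422, 117, 107), (-0.424, 96, 87), (-0.426, 116, 105), (-0.428, 132, 120), (-0.43, 130, 118), (-0.432, 130, 118), (-0.434, 131, 118), (-0.436, 133, 120), (-0.438, 135, 122)]
2065 [338.5 205.7  43.4  50.3  82.6]
730 [430.8 337.6  31.   44.3  18.4]
[ 0.46858051 -0.41643144  0.16591074] [ 5.64189627e-04  1.12688535e-01  9.93630079e-01 -4.91560343e-04]
```

```bash
python3 -m handwheel '[[[-0.04,0,-0.2,0,0,-0.006,0.5],[-0.04,0,-0.45,0,0,-0.006,0.3],[-0.04,0,-0.65,0,0,-0.006,0.3],[-0.04,0,-0.776,0,0,-0.006,0.3],[-0.04,0,-0.776,0,0,-0.006,0.3],[-0.04,0,-0.776,0,0,-0.006,-1],[-0.04,0,-0.776,0,0,-0.006,-1],[-0.04,0,-0.776,0,0,-0.006,-1],[-0.04,0,-0.776,0,0,-0.006,-1],[-0.04,0,-0.776,0,0,-0.006,-1]]]' 60
python3 -m handwheel '[[[0,0,0.1,0,0,0,-1],[0,0,0.25,0,0,-0.1,-1],[0.1,0.1,0.4,0,0,-0.2,-1],[0.15,0.25,0.5,0,0,-0.3,-1],[0.2,0.4,0.5,0,0,-0.4,-1],[0.3,0.6,0.5,0,0,-0.5,-1],[0.4,0.8,0.5,0,0,-0.6,-1],[0.5,1,0.5,0,0,-0.7,-1],[0.5,1,0.5,0,0,-0.754,-1],[0.5,1,0.5,0,0,-0.754,-1]]]'
python3 -m handwheel '[[[0,0.2,0,0,0,0,-1],[0,0.4,0,0,0,0,-1],[0,0.6,0,0,0,0,-1],[0,0.8,0,0,0,0,-1],[0,1,0,0,0,0,-1],[0,1,0,0,0,0,-1],[0,1,0,0,0,0,-1],[0,1,0,0,0,0,-1],[0,1,0,0,0,0,-1],[0,1,0,0,0,0,-1]]]'
```

```text
time: 56.15
tool_pos: [0.4613, -0.4174, 0.012]
tool_rot: [0.001, 0.117, 0.993, -0.001]
force: [-0.4, -0.5, 6.5]
finger_gap: 0.133
finger_force: 58.8
time: 57.4
tool_pos: [0.5605, -0.2158, 0.1106]
tool_rot: [0.0, 0.651, 0.759, 0.0]
force: [-0.2, 0.2, 0.3]
finger_gap: 0.132
finger_force: 58.8
time: 58.65
tool_pos: [0.5602, -0.0169, 0.1097]
tool_rot: [-0.0, 0.652, 0.758, -0.0]
force: [0.2, -0.8, -0.0]
finger_gap: 0.129
finger_force: 58.8
```

```bash
python3 -m handwheel '[[[0,0.2,0,0,0,0,-1],[0.02,0.4,0,0,0,0,-1],[0.04,0.6,0,0,0,0,-1],[0.04,0.8,0,0,0,0,-1],[0.04,0.913,-0.05,0,0,0,-1],[0.04,0.913,-0.2,0,0,0,-1],[0.04,0.913,-0.3,0,0,0,-1],[0.04,0.913,-0.38,0,0,0,-1],[0.04,0.913,-0.38,0,0,0,-1],[0.04,0.913,-0.38,0,0,0,-1]]]'
cat > fr.py <<'E'
from spat import *
import sys
cx=float(sys.argv[1]);z=float(sys.argv[2])
m=viewer.camera_model('wrist');im=viewer.capture('wrist');save('wf',im)
o=get_obs();print(o['tool_pos'],np.degrees(2*np.arctan2(o['tool_rot'][2],o['tool_rot'][1])),o['finger_gap'])
th=np.radians(8.65);R=np.array([[np.cos(th),-np.sin(th)],[np.sin(th),np.cos(th)]]);t=np.array([.5573,.1648])
for zz in (z,.012):
    oo=ortho(im,m,.42,.72,.0,.30,zz).astype(int)
    def smp(x,y):
        w=R@np.array([x,y])/1000+t; r=int((.72-w[0])*2000);c=int((.30-w[1])*2000); return tuple(int(v) for v in oo[r-1:r+2,c-1:c+2].mean((0,1)))
    for y in (45,30,15): print(zz,y,[(x,smp(x,y)[0],smp(x,y)[0]-smp(x,y)[2]) for x in np.arange(cx-15,cx+16,2)])
    print('end',[(y,smp(cx,y)[0],smp(cx,y)[0]-smp(cx,y)[2]) for y in range(66,36,-2)])
E
python3 fr.py 11 .0405
```

```text
time: 59.9
tool_pos: [0.569, 0.1661, 0.0345]
tool_rot: [0.0, 0.652, 0.758, 0.001]
force: [0.5, 0.4, -0.7]
finger_gap: 0.133
finger_force: 58.8
[0.56917465 0.16621933 0.03485458] 98.6255853554454 0.12977818985518957
0.0405 45 [(np.float64(-4.0), 125, -2), (np.float64(-2.0), 125, -2), (np.float64(0.0), 105, -2), (np.float64(2.0), 111, 0), (np.float64(4.0), 105, 2), (np.float64(6.0), 144, 12), (np.float64(8.0), 170, 15), (np.float64(10.0), 175, 15), (np.float64(12.0), 177, 15), (np.float64(14.0), 177, 15), (np.float64(16.0), 162, 14), (np.float64(18.0), 110, 1), (np.float64(20.0), 122, -3), (np.float64(22.0), 127, -2), (np.float64(24.0), 127, -2), (np.float64(26.0), 127, -2)]
0.0405 30 [(np.float64(-4.0), 124, -3), (np.float64(-2.0), 124, -3), (np.float64(0.0), 87, -1), (np.float64(2.0), 106, 0), (np.float64(4.0), 108, 5), (np.float64(6.0), 147, 13), (np.float64(8.0), 169, 15), (np.float64(10.0), 174, 16), (np.float64(12.0), 176, 16), (np.float64(14.0), 174, 15), (np.float64(16.0), 153, 13), (np.float64(18.0), 107, 1), (np.float64(20.0), 125, -2), (np.float64(22.0), 125, -2), (np.float6
[... 1655 characters left out ...]
26, -2)]
0.012 15 [(np.float64(-4.0), 125, -2), (np.float64(-2.0), 98, -1), (np.float64(0.0), 106, 0), (np.float64(2.0), 106, 2), (np.float64(4.0), 126, 11), (np.float64(6.0), 156, 14), (np.float64(8.0), 171, 15), (np.float64(10.0), 172, 15), (np.float64(12.0), 175, 15), (np.float64(14.0), 176, 15), (np.float64(16.0), 168, 14), (np.float64(18.0), 140, 11), (np.float64(20.0), 107, -1), (np.float64(22.0), 122, -2), (np.float64(24.0), 125, -2), (np.float64(26.0), 125, -2)]
end [(66, 128, -2), (64, 128, -2), (62, 127, -2), (60, 134, -1), (58, 170, -1), (56, 171, 0), (54, 170, -1), (52, 171, 0), (50, 163, 1), (48, 104, 8), (46, 140, 12), (44, 163, 14), (42, 173, 16), (40, 176, 15), (38, 176, 15)]
```

Centred with the end at y ≈ 53; lower and release.

```bash
python3 -m handwheel '[[[-0.002,0,-0.03,0,0,0,-1],[-0.002,0,-0.06,0,0,0,-1],[-0.002,0,-0.08,0,0,0,-1],[-0.002,0,-0.093,0,0,0,-1],[-0.002,0,-0.093,0,0,0,-1],[-0.002,0,-0.093,0,0,0,-1],[-0.002,0,-0.093,0,0,0,-1],[-0.002,0,-0.093,0,0,0,-0.5],[-0.002,0,-0.093,0,0,0,-0.5],[-0.002,0,-0.093,0,0,0,-0.5]]]'
python3 -m handwheel '[[[0,0,0,0,0,0,-0.5],[0,0,0.03,0,0,0,-0.5],[0,0,0.1,0,0,0,-0.5],[0,0,0.25,0,0,0,-0.3],[0,0,0.5,0,0,0,0],[0,0,0.7,0,0,0,0],[0,0,0.7,0,0,0,0],[0,0,0.7,0,0,0,0],[0,0,0.7,0,0,0,0],[0,0,0.7,0,0,0,0]]]'
python3 fr.py 11 .020
```

```text
time: 61.2
tool_pos: [0.5677, 0.1662, 0.0149]
tool_rot: [-0.0, 0.652, 0.758, -0.0]
force: [0.3, 0.4, -0.8]
finger_gap: 0.25
finger_force: 0.0
time: 62.45
tool_pos: [0.567, 0.1661, 0.1536]
tool_rot: [-0.001, 0.652, 0.758, -0.001]
force: [-0.6, 0.4, 0.2]
finger_gap: 0.501
finger_force: 0.0
[0.56718034 0.16615176 0.15382943] 98.6436942554915 0.4978601373680344
0.02 45 [(np.float64(-4.0), 116, -2), (np.float64(-2.0), 111, -2), (np.float64(0.0), 103, -1), (np.float64(2.0), 99, 0), (np.float64(4.0), 111, 8), (np.float64(6.0), 144, 13), (np.float64(8.0), 160, 14), (np.float64(10.0), 162, 13), (np.float64(12.0), 165, 15), (np.float64(14.0), 159, 13), (np.float64(16.0), 137, 9), (np.float64(18.0), 144, 1), (np.float64(20.0), 103, -1), (np.float64(22.0), 115, -3), (np.float64(24.0), 117, -2), (np.float64(26.0), 116, -3)]
0.02 30 [(np.float64(-4.0), 115, -1), (np.float64(-2.0), 116, -2), (np.float64(0.0), 121, -1), (np.float64(2.0), 102, 1), (np.float64(4.0), 116, 9), (np.float64(6.0), 145, 12), (np.float64(8.0), 158, 14), (np.float64(10.0), 162, 14), (np.float64(12.0), 164, 14), (np.float64(14
[... 1797 characters left out ...]
116, -2)]
0.012 15 [(np.float64(-4.0), 115, -1), (np.float64(-2.0), 116, -1), (np.float64(0.0), 108, -1), (np.float64(2.0), 99, 2), (np.float64(4.0), 116, 9), (np.float64(6.0), 144, 12), (np.float64(8.0), 156, 13), (np.float64(10.0), 159, 14), (np.float64(12.0), 161, 13), (np.float64(14.0), 156, 14), (np.float64(16.0), 139, 10), (np.float64(18.0), 126, 1), (np.float64(20.0), 98, -1), (np.float64(22.0), 111, -2), (np.float64(24.0), 116, -1), (np.float64(26.0), 117, 0)]
end [(66, 117, -2), (64, 119, -2), (62, 117, -1), (60, 120, -2), (58, 153, -1), (56, 158, -1), (54, 154, 0), (52, 118, 6), (50, 141, 12), (48, 158, 13), (46, 163, 13), (44, 163, 14), (42, 163, 13), (40, 163, 14), (38, 163, 13)]
```

Everything is in. Now the lever: move above the paddle with the fingers shut.

```bash
python3 -m handwheel '[[[0,0,0.15,0,0,0,-1],[-0.1,0.2,0.2,0,0,0,-1],[-0.2,0.4,0.2,0,0,0,-1],[-0.3,0.6,0.2,0,0,0,-1],[-0.38,0.776,0.2,0,0,0,-1],[-0.38,0.776,0.15,0,0,0,-1],[-0.38,0.776,0.15,0,0,0,-1],[-0.38,0.776,0.15,0,0,0,-1],[-0.38,0.776,0.15,0,0,0,-1],[-0.38,0.776,0.15,0,0,0,-1]]]' 60
python3 - <<'E'
from spat import *
m=viewer.camera_model('wrist');im=viewer.capture('wrist');save('wl',im)
o=get_obs();print(o['tool_pos'])
# paddle from side+top views: black blobs triangulated
for n in ('side','top'):
    mm=viewer.camera_model(n);b=viewer.capture(n);save('l'+n,b)
    mk=(b.astype(int).sum(2)<75).astype(np.uint8)
    k,l,s,c=cv2.connectedComponentsWithStats(mk)
    print(n,'paddle expected at',proj(mm,[.4925,.3218,.106]).round(0),[(s[i,4],c[i].round(0).tolist()) for i in range(1,k) if s[i,4]>60])
E
```

```text
time: 63.75
tool_pos: [0.4922, 0.321, 0.1854]
tool_rot: [0.0, 0.652, 0.758, 0.0]
force: [-0.1, 0.6, 0.9]
finger_gap: -0.003
finger_force: 0.0
[0.49218611 0.32110129 0.18540114]
side paddle expected at [245. 451.] []
top paddle expected at [142. 278.] [(np.int32(779), [108.0, 258.0]), (np.int32(255), [143.0, 279.0])]
```

The paddle is where predicted (top 143,279). Press along the arc.

```bash
python3 -m handwheel '[[[0,0,-0.2,0,0,0,-1],[0,0,-0.36,0,0,0,-1],[-0.01,0,-0.41,0,0,0,-1],[-0.03,-0.005,-0.465,0,0,0,-1],[-0.055,-0.008,-0.55,0,0,0,-1],[-0.067,-0.01,-0.635,0,0,0,-1],[-0.07,-0.01,-0.69,0,0,0,-1],[-0.07,-0.01,-0.705,0,0,0,-1],[-0.07,-0.01,-0.705,0,0,0,-1],[-0.07,-0.01,-0.705,0,0,0,-1]]]'
```

```text
time: 65.15
tool_pos: [0.4783, 0.3197, 0.0447]
tool_rot: [0.0, 0.652, 0.758, 0.0]
force: [-0.9, -0.2, -0.0]
finger_gap: -0.002
finger_force: 0.0
```

```bash
python3 -m handwheel '[[[0,0,0.1,0,0,0,-1],[0,0,0.3,0,0,0,-1],[0,0,0.6,0,0,0,-1],[-0.1,-0.2,0.9,0,0,0,-1],[-0.2,-0.5,1,0,0,0,-1],[-0.3,-0.8,1,0,0,0,-1],[-0.3,-1,1,0,0,0,-1],[-0.3,-1,1,0,0,0,-1],[-0.3,-1,1,0,0,0,-1],[-0.3,-1,1,0,0,0,-1]]]'
python3 -m handwheel '[[[0,-0.25,0,0,0,0,-1],[0,-0.5,0,0,0,0,-1],[0,-0.75,0,0,0,0,-1],[0,-1,0,0,0,0,-1],[0,-1,0,0,0,0,-1],[0,-1,0,0,0,0,-1],[0,-1,0,0,0,0,-1],[0,-1,0,0,0,0,-1],[0,-1,0,0,0,0,-1],[0,-1,0,0,0,0,-1]]]'
python3 - <<'E'
from spat import *
mm=viewer.camera_model('top');b=viewer.capture('top');save('lt2',b)
mk=(b.astype(int).sum(2)<75).astype(np.uint8);k,l,s,c=cv2.connectedComponentsWithStats(mk)
print('down',proj(mm,[.4732,.3189,.040]).round(0),[(s[i,4],c[i].round(1).tolist()) for i in range(1,k) if s[i,4]>60])
# tray handles in top view: ortho at z=.026, carrier-frame samples across y in front of the front wall
th=np.radians(8.65);R=np.array([[np.cos(th),-np.sin(th)],[np.sin(th),np.cos(th)]]);t=np.array([.5573,.1648])
oo=ortho(b,mm,.40,.70,.0,.32,.026,fish=False).astype(int)
def smp(x,y):
    w=R@np.array([x,y])/1000+t; r=int((.70-w[0])*2000);c=int((.32-w[1])*2000); return int(oo[r-1:r+2,c-1:c+2].mean())
for x in (-85,-98): print(x,[(y,smp(x,y)) for y in range(-96,98,4)])
for y in (-72,0,72): print(y,[(x,smp(x,y)) for x in range(-120,-95,3)])
# bystanders and pots vs start
a=np.load('top0.npy')
for n,(u0,u1,v0,v1) in dict(bottle=(222,262,130,170),jar=(290,332,122,172),disp=(352,478,108,176)).items():
    print(n,np.abs(a[v0:v1,u0:u1].astype(int)-b[v0:v1,u0:u1]).mean().round(2))
r=b[180:228,308:370]; mk=(r.astype(int).sum(2)>200).astype(np.uint8); 
hull=cv2.convexHull(np.argwhere((b[180:228,308:370].astype(int).sum(2)<110))[:,::-1].astype(np.int32)); h=cv2.fillConvexPoly(np.zeros(mk.shape,np.uint8),hull,1)
k,l,s,c=cv2.connectedComponentsWithStats(mk*h);print('pots',[(s[i,4],plane(mm,*(c[i]+[308,180]),.022)[:2].round(3).tolist()) for i in range(1,k) if s[i,4]>20])
E
```

```text
time: 66.4
tool_pos: [0.4179, 0.1204, 0.2446]
tool_rot: [0.0, 0.651, 0.759, 0.0]
force: [-0.3, 0.7, 0.6]
finger_gap: -0.0
finger_force: 0.0
time: 67.65
tool_pos: [0.4178, -0.0802, 0.2441]
tool_rot: [0.0, 0.652, 0.759, 0.0]
force: [0.1, -0.2, -0.0]
finger_gap: -0.001
finger_force: 0.0
down [153. 288.] []
-85 [(-96, 145), (-92, 144), (-88, 144), (-84, 135), (-80, 91), (-76, 116), (-72, 118), (-68, 114), (-64, 129), (-60, 147), (-56, 145), (-52, 140), (-48, 141), (-44, 141), (-40, 142), (-36, 146), (-32, 145), (-28, 143), (-24, 144), (-20, 145), (-16, 139), (-12, 95), (-8, 97), (-4, 117), (0, 116), (4, 114), (8, 132), (12, 142), (16, 143), (20, 143), (24, 138), (28, 140), (32, 143), (36, 140), (40, 139), (44, 142), (48, 143), (52, 142), (56, 141), (60, 97), (64, 87), (68, 116), (72, 116), (76, 112), (80, 130), (84, 144), (88, 142), (92, 144), (96, 143)]
-98 [(-96, 150), (-92, 150), (-88, 150), (-84, 122), (-80, 93), (-76, 115), (-72, 117), (-68, 114), (-64, 124), (-60, 142), (-56, 141), (-52, 143), (-48, 147), (-44, 143), (-40, 142), (-36, 141), (-32, 141), (-28, 141), (-24, 142), (-20, 141), (-16, 135), (-12, 94), (-8, 96), (-4, 117), (0, 116), (4, 114), (8, 131), (12, 139), (16, 141), (20, 142), (24, 139), (28, 137), (32, 139), (36, 143), (40, 146), (44, 144), (48, 143), (52, 142), (56, 135), (60, 95), (64, 87), (68, 113), (72, 116), (76, 112), (80, 121), (84, 145), (88, 146), (92, 147), (96, 144)]
-72 [(-120, 140), (-117, 124), (-114, 96), (-111, 93), (-108, 94), (-105, 114), (-102, 117), (-99, 117), (-96, 118)]
0 [(-120, 140), (-117, 134), (-114, 116), (-111, 110), (-108, 104), (-105, 113), (-102, 116), (-99, 115), (-96, 117)]
72 [(-120, 143), (-117, 128), (-114, 115), (-111, 102), (-108, 108), (-105, 116), (-102, 117), (-99, 116), (-96, 116)]
bottle 5.14
jar 5.68
disp 6.42
pots [(np.int32(223), [0.671, -0.081]), (np.int32(221), [0.627, -0.082])]
```

```bash
python3 - <<'E'
from spat import *
b=cv2.imread('pics/lt2.png').astype(int)
for T in (95,120):
    mk=(b.sum(2)<T).astype(np.uint8);k,l,s,c=cv2.connectedComponentsWithStats(mk)
    print(T,[(s[i].tolist(),c[i].round(1).tolist()) for i in range(1,k) if s[i,4]>60 and c[i,0]<260 and 180<c[i,1]<320])
e=viewer.capture('side'); m=viewer.camera_model('side'); print(proj(m,[.4732,.3189,.040]).round(0),proj(m,[.4925,.3218,.106]).round(0))
mk=(e.astype(int).sum(2)<110).astype(np.uint8);k,l,s,c=cv2.connectedComponentsWithStats(mk)
print([(s[i,4],c[i].round(1).tolist()) for i in range(1,k) if s[i,4]>150 and c[i,0]<330])
E
```

```text
95 [([146, 278, 17, 21, 219], [153.8, 288.6])]
120 [([145, 278, 19, 22, 311], [154.1, 288.4])]
[262. 468.] [245. 451.]
[]
```

The paddle is at (154,288), exactly the predicted held-down position (153,288). The trays, spatulas, pots and bystanders all check out, so I'm handing in.

```bash
python3 -c "
from workcell import env
print(env.sign_off())"
```

```text
the job is handed in; nothing more can be done
None
```

I handed the job in with both pots on the mat, all three trays and both spatulas home in the carrier, and the lever pressed down into its detent; `sign_off()` returned no verdict, so these are my own camera readings.

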